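# Pack a row of insect trays with the filler strip that fits

## Task

In the open insect box, push the near row of trays gently up against its stop, working inside its empty tray so that no pinned specimen is touched; then try the filler strips in the gap this leaves, never forcing one, and set the thickest that slides in standing fully home, level with the tray tops. Let go of it and prove the fit from inside the empty tray: push the row lightly back until it bears on the strip, which must happen within 3 mm of the stop, and leave it so. The other strips stay on the bench outside the box; do not disturb the pinning block, the pin jar or the loupe.

Things in the scene. Friction and masses are not known exactly. Their poses are not given: they have to be found in the camera images.
- drawer: open pine insect box, fixed, outer 204 (x) x 330 (y) x 50 mm tall; walls 12, floor 6 mm. Origin: centre of underside. Lanes 86 mm wide centred at x = -47 mm (near, to pack) and +47 mm (far, packed). In the near lane the stop's face is at y = +141 mm; a fixed slat, 6 mm thick, 50 mm high over the bench, ends the gap at the -y end: its place is not measured. Open lid at x = 103 to 307 mm, 50 mm tall
- trays: near row: 3 joined card trays, 82 (x) x 252 (y) mm, tops 50 mm above the bench, walls 3 mm. Slides along the box's y only, friction 2.5 N; starts 7 to 12 mm off its stop (+y end). Origin: on the box floor at its stop end, centre line; axes as the box's. Tray at y = -252 to -168 mm is empty, 76 x 78 mm inside; its foam floor is 18 mm above the bench. The other two hold insects
- tray_end (a point): on the near row: middle of the top edge of its end face towards the gap, 50 mm above the bench; at y = -111 mm in the box's frame when the row is home. The gap runs from here in the box's -y to the slat, 17.3 to 22.4 mm (so at least the 16 mm strip fits) when the row is home; it is 86 mm long (x) and 44 mm deep, down to the box floor
- empty_tray (a point): on the near row: centre of the empty tray, level with the tray tops, 50 mm above the bench. Its inner walls are 39 mm away along the box's y either way: press on the +y one to close up the row, on the -y one to push it back against the strip
- filler_16: loose hardwood filler strip, 72 mm long (its x) x 16 mm thick (its y) x 44 mm tall (its z), the two long bottom edges bevelled by 2 mm; one dark dimple in its top edge; about 38 g. Starts standing upright on the bench. Origin: centre of its underside
- filler_18: loose hardwood filler strip, 72 mm long (its x) x 18 mm thick (its y) x 44 mm tall (its z), the two long bottom edges bevelled by 2 mm; two dark dimples in its top edge; about 43 g. Starts standing upright on the bench. Origin: centre of its underside
- filler_20: loose hardwood filler strip, 72 mm long (its x) x 20 mm thick (its y) x 44 mm tall (its z), the two long bottom edges bevelled by 2 mm; three dark dimples in its top edge; about 48 g. Starts standing upright on the bench. Origin: centre of its underside
- insects: pinned butterfly and beetles in the two inner trays of the near row; tops 48 mm above the bench. Origin as the near row's
- far_insects: pinned insects in the far row, tops 48 mm above the bench. Origin as the box's
- pinning_block: bystander: small stepped wooden block, 30 x 75 mm, steps 12, 24 and 36 mm high, loose. Origin: centre of its underside
- pin_jar: bystander: glass pin jar with steel cap, 48 mm diameter, 55 mm tall, loose. Origin: centre of its underside
- loupe: bystander: stand loupe, 46 mm diameter, 34 mm tall, loose. Origin: centre of its underside
Mind the look-alikes: they are no part of the job. Leave any turquoise look-alike of the filler_18 alone. What is shaped like the filler_16 but orange is not meant.

How it is judged (in metres and radians):
On the way, in this order (a step that is already met when the one before it is completed fails the run):
1. the near row of trays is pushed home against its stop (within 1.5 mm) (y of tray_end in the frame of drawer above -0.1125 m), for 0.2 s.
2. a filler strip stands in the gap, fully home (((z of filler_16 in the frame of drawer between 0.004 and 0.0085 m and x of filler_16 in the frame of drawer between -0.065 and -0.029 m and y of filler_16 in the frame of drawer between -0.1275 and -0.116 m and angle between filler_16's own z axis and vertical below 0.09 rad and angle between the x axis of filler_16 and the x axis of drawer, either way round below 0.08 rad) or (z of filler_18 in the frame of drawer between 0.004 and 0.0085 m and x of filler_18 in the frame of drawer between -0.065 and -0.029 m and y of filler_18 in the frame of drawer between -0.1275 and -0.116 m and angle between filler_18's own z axis and vertical below 0.09 rad and angle between the x axis of filler_18 and the x axis of drawer, either way round below 0.08 rad) or (z of filler_20 in the frame of drawer between 0.004 and 0.0085 m and x of filler_20 in the frame of drawer between -0.065 and -0.029 m and y of filler_20 in the frame of drawer between -0.1275 and -0.116 m and angle between filler_20's own z axis and vertical below 0.09 rad and angle between the x axis of filler_20 and the x axis of drawer, either way round below 0.08 rad))), for 0.2 s.
3. the fingers push the row back so that it bears on the released strip, within 3 mm of the stop (((z of filler_16 in the frame of drawer between 0.004 and 0.0085 m and x of filler_16 in the frame of drawer between -0.065 and -0.029 m and y of filler_16 in the frame of drawer between -0.1275 and -0.116 m and angle between filler_16's own z axis and vertical below 0.09 rad and angle between the x axis of filler_16 and the x axis of drawer, either way round below 0.08 rad and y of tray_end in the frame of drawer above -0.1142 m and contact force between the fingers and trays above 1.5 N and contact force between filler_16 and trays above 1 N and contact force between the fingers and filler_16 below 0.1 N) or (z of filler_18 in the frame of drawer between 0.004 and 0.0085 m and x of filler_18 in the frame of drawer between -0.065 and -0.029 m and y of filler_18 in the frame of drawer between -0.1275 and -0.116 m and angle between filler_18's own z axis and vertical below 0.09 rad and angle between the x axis of filler_18 and the x axis of drawer, either way round below 0.08 rad and y of tray_end in the frame of drawer above -0.1142 m and contact force between the fingers and trays above 1.5 N and contact force between filler_18 and trays above 1 N and contact force between the fingers and filler_18 below 0.1 N) or (z of filler_20 in the frame of drawer between 0.004 and 0.0085 m and x of filler_20 in the frame of drawer between -0.065 and -0.029 m and y of filler_20 in the frame of drawer between -0.1275 and -0.116 m and angle between filler_20's own z axis and vertical below 0.09 rad and angle between the x axis of filler_20 and the x axis of drawer, either way round below 0.08 rad and y of tray_end in the frame of drawer above -0.1142 m and contact force between the fingers and trays above 1.5 N and contact force between filler_20 and trays above 1 N and contact force between the fingers and filler_20 below 0.1 N))), for 0.05 s.
At the end, for the whole second after the job is handed in: One filler strip stands upright (5 degrees) along the gap on the box floor (2.5 mm); the near row is within 3 mm of its stop, having been pushed back to bear on that strip; the other two strips are out of the box on the bench, standing or lying; all released and at rest (y of tray_end in the frame of drawer above -0.1142 m and ((z of filler_16 in the frame of drawer between 0.004 and 0.0085 m and x of filler_16 in the frame of drawer between -0.065 and -0.029 m and y of filler_16 in the frame of drawer between -0.1275 and -0.116 m and angle between filler_16's own z axis and vertical below 0.09 rad and angle between the x axis of filler_16 and the x axis of drawer, either way round below 0.08 rad and height (world z) of each of filler_18, filler_20 below 0.03 m and (y of filler_18 in the frame of drawer below -0.172 m or y of filler_18 in the frame of drawer above 0.172 m or x of filler_18 in the frame of drawer below -0.108 m or x of filler_18 in the frame of drawer above 0.32 m) and (y of filler_20 in the frame of drawer below -0.172 m or y of filler_20 in the frame of drawer above 0.172 m or x of filler_20 in the frame of drawer below -0.108 m or x of filler_20 in the frame of drawer above 0.32 m)) or (z of filler_18 in the frame of drawer between 0.004 and 0.0085 m and x of filler_18 in the frame of drawer between -0.065 and -0.029 m and y of filler_18 in the frame of drawer between -0.1275 and -0.116 m and angle between filler_18's own z axis and vertical below 0.09 rad and angle between the x axis of filler_18 and the x axis of drawer, either way round below 0.08 rad and height (world z) of each of filler_16, filler_20 below 0.03 m and (y of filler_16 in the frame of drawer below -0.172 m or y of filler_16 in the frame of drawer above 0.172 m or x of filler_16 in the frame of drawer below -0.108 m or x of filler_16 in the frame of drawer above 0.32 m) and (y of filler_20 in the frame of drawer below -0.172 m or y of filler_20 in the frame of drawer above 0.172 m or x of filler_20 in the frame of drawer below -0.108 m or x of filler_20 in the frame of drawer above 0.32 m)) or (z of filler_20 in the frame of drawer between 0.004 and 0.0085 m and x of filler_20 in the frame of drawer between -0.065 and -0.029 m and y of filler_20 in the frame of drawer between -0.1275 and -0.116 m and angle between filler_20's own z axis and vertical below 0.09 rad and angle between the x axis of filler_20 and the x axis of drawer, either way round below 0.08 rad and height (world z) of each of filler_16, filler_18 below 0.03 m and (y of filler_16 in the frame of drawer below -0.172 m or y of filler_16 in the frame of drawer above 0.172 m or x of filler_16 in the frame of drawer below -0.108 m or x of filler_16 in the frame of drawer above 0.32 m) and (y of filler_18 in the frame of drawer below -0.172 m or y of filler_18 in the frame of drawer above 0.172 m or x of filler_18 in the frame of drawer below -0.108 m or x of filler_18 in the frame of drawer above 0.32 m))) and linear speed of each of filler_16, filler_18, filler_20 below 0.02 m/s); the robot touches nothing.
It fails at once if the fingers press on the near row of trays with more than 25 N (contact force between the fingers and trays above 25 N).
It fails at once if a filler strip is forced against the box, its slat or its trays with more than 30 N in all (contact force between any of filler_16, filler_18, filler_20 and drawer above 30 N).
It fails at once if a pinned specimen is touched (contact force between anything else and insects above 0.3 N or contact force between anything else and far_insects above 0.3 N).
It fails at once if the pinning block, the pin jar or the loupe is moved by more than 15 mm (distance of any of pinning_block, pin_jar, loupe from where it was at the start of the episode above 0.015 m).
It also fails if it takes over 72 s, if anything falls off the work surface, if the arm or the gripper's body presses on something with over 40 N, if the wrist force passes 120 N, or if a joint passes its speed limit or range.

## Robot

A 6-joint arm with a two-finger parallel gripper is mounted at the origin on the work surface. World frame = base frame: x ahead of the robot, y to its left, z up, the work surface at z = 0. Lengths are in mm, angles in rad, forces in N, time in s.
With the tool pointing down it reaches from about 325 to 875 mm from the base axis. Payload 4.4 kg.
Tool frame: the origin (TCP) lies at the very end of the fingers, on their centre line; the grasp point (between the pads) lies 19 mm behind it (r.tcp_to_grasp is the x of the grasp point in the tool frame, in mm); x points along the fingers, z is the direction in which the jaws open and shut, and the axes are right-handed (so a half turn about x gives the same grasp; the last joint's range is limited). The gripper opens to 85 mm and grips with 20 to 120 N. Pads are 22 mm wide; open, the fingers measure 114 mm over their backs; the gripper's body (76 mm by 85 mm) begins 54 mm behind the grasp point. The pads swing forward as they close: fully open they stand 13 mm farther back than shut.
Start: joints at [-1.466, 0.207, 1.542, -0, 1.393, -0.15], TCP at [145.473, -556.296, 231.282] pointing down, gripper open.
Joint ranges: [-2.73, 2.73], [-0.86, 2.22], [0.23, 2.46], [-1.11, 4.25], [0.08, 2.63], [-2.82, 2.82]. Speed limits (rad/s): [2.79, 2.79, 3.14, 3.14, 3.14, 3.14].

## Interface

Orientations are given as [roll, pitch, yaw] about the fixed x, y, z axes, in that order (R = Rz(yaw) Ry(pitch) Rx(roll)).
In Python, from rig import r, capture gives the robot as it stands. The module is installed in compiled form; this text tells all that it offers.
- The arm moves only by the tool move_arm, never from a script. Its argument "rows" is a list of rows, each a list of 6 numbers: the shift along the world's x, y, z normalised to -1 to 1, where 1 is 0.4 m, then the turn, a rotation vector about the world's x, y, z normalised to -1 to 1, where 1 is pi rad. In form: [[dx, dy, dz, wx, wy, wz], ...]. A call has 1 to 12 rows; each row is the pose to reach, as a shift and turn from the pose measured when the call began, turning the shorter way round; what a row does not reach only later rows make up. A row lasts 1/12 s, in which the tool goes at most 41.7 mm and 7.16 degrees, less where a joint would pass 70% of its speed; a pose out of reach is approached as far as the arm can. A call with a number of a shift or a turn outside -1 to 1 is refused whole. A call with a gripper value outside its range is refused whole. "jaw" is the closure, from -1 (fully open) to 1 (shut), so that 0 is half open, set as the call begins (left out, the last holds). The fingers move at their own pace and stop on an object; "force" is the grip in N (left out, the last holds). Time passes only in rows, so rows that repeat a pose let the fingers close. It gives the time, the measured TCP pose, the force and the opening at its end, in the units of the state.
- r.get_state(): the state, without advancing time (a new reading comes with each control period).
- capture(name): name is "scene" or "top" or "wrist"; returns a dict with "frame" (400x640x3 uint8, red, green, blue), "depth" (400x640 float32, mm along the optical axis (not along the pixel's ray), 0 where there is no reading), "mtx" (3x3 intrinsics, pixels), "T" (4x4, takes a point from camera to world coordinates); the wrist camera has in their place "T_tool_cam" (4x4, takes a point from camera to tool coordinates, whose origin is the TCP and whose axes are the tool frame's). Camera axes: x right, y down, z forward; pixel columns grow to the right and rows downward; lengths in mm; the calibration is good to about 2 mm. The wrist camera is an equidistant fisheye: a pixel r from the principal point sees the ray r / f radians off the axis. A picture is of the moment at which its call begins: read the wrist's pose just before it.
- r.close_job(): hands the job in, once; it reports no verdict.
The state is a dict: "time": time; "qpos": joint angles; "joint_velocities": joint speeds; "tau": joint torques, N m; "ee_pos": TCP position; "tcp_rot": TCP orientation; "wrist_force": force on the tool from outside, world axes, zero at the start; "ft_torque": the same for the moment, N m; "opening": finger opening in mm.
Only numpy, scipy, OpenCV 4.12 (cv2) and the standard library are available. Lean on these libraries where they do the work, as an engineer would, in place of code of your own. Each camera call takes 0.05 s, during which the arm holds its last target.

## Working session

There is one attempt and no reset: what is moved stays moved. The work goes in short steps, Python scripts to look and compute and a tool call to move; the robot and the scene stay as the last step left them, time stands still between calls to the robot, and variables do not carry over. Pictures are saved under pics/ and viewed, and the job is handed in when it is done.

Besides the shell and the picture viewer there is one more tool, called after "Emit:" by a JSON object that holds its "op" and its "data". move_arm: Moves the arm, as the interface text tells. Scaled input: -1 to 1 covers 0.4 m each way for a shift and pi rad each way for a turn. Its arguments: {"type":"object","properties":{"rows":{"type":"array"},"jaw":{"type":"number"},"force":{"type":"number"}},"required":["rows"]}

```bash
mkdir -p pics; ls; python3 - <<'E'
from rig import r,capture
import cv2,numpy as np
s=r.get_state()
print(s)
for n in("scene","top","wrist"):
    c=capture(n); cv2.imwrite(f"pics/{n}0.png",c["frame"][:,:,::-1]); np.savez(f"{n}0.npz",**c)
    print(n,c["mtx"],c.get("T",c.get("T_tool_cam")))
E
```

```text
pics
{'time': 0.0, 'qpos': array([-1.46547085e+00,  2.07460485e-01,  1.54297801e+00, -4.03164358e-06,
        1.39350195e+00, -1.50469621e-01]), 'joint_velocities': array([ 0.0020754 , -0.00151665, -0.0009626 , -0.00146995, -0.00027961,
       -0.00112969]), 'tau': array([-8.29002856e-04, -3.83036363e+01, -2.91596299e+01, -3.46257211e-04,
        1.05639186e-02, -5.57667406e-06]), 'ee_pos': array([ 145.40634084, -555.51543499,  230.09137367]), 'tcp_rot': array([2.9928126 , 1.56844853, 1.67781209]), 'wrist_force': array([-0.68068188,  0.27338845, -1.13390273]), 'ft_torque': array([ 0.01578334, -0.03274546, -0.05671452]), 'opening': 85.53107409706851}
scene [[410.26214938   0.         314.921091  ]
 [  0.         410.26214938 197.07495676]
 [  0.           0.           1.        ]] [[ 2.42023830e-01  7.81741237e-01 -5.74721762e-01  1.14249896e+03]
 [ 9.70270279e-01 -1.94858922e-01  1.43546460e-01 -1.37462399e+02]
 [ 2.26524084e-04 -5.92377108e-01 -8.05660791e-01  8.49074799e+02]
 [ 0.00000000e+00  0.00000000e+00  0.00000000e+00  1.00000000e+00]]
top [[517.29259413   0.         320.84288698]
 [  0.         517.29259413 203.08223875]
 [  0.           0.           1.        ]] [[-2.73557647e-02 -9.84368099e-01  1.73985940e-01  3.77165735e+02]
 [-9.99625681e-01  2.70080434e-02 -4.36626442e-03 -1.67675698e+01]
 [-4.01008409e-04 -1.74040256e-01 -9.84738457e-01  1.30801694e+03]
 [ 0.00000000e+00  0.00000000e+00  0.00000000e+00  1.00000000e+00]]
wrist [[309.70691629   0.         323.2375501 ]
 [  0.         309.70691629 192.37549986]
 [  0.           0.           1.        ]] [[ 7.61513280e-04 -2.63996123e-01  9.64523440e-01 -1.41543026e+02]
 [-8.10192921e-04 -9.64523566e-01 -2.63995518e-01  6.68597025e+01]
 [ 9.99999382e-01 -5.80413971e-04 -9.48385295e-04 -1.43981753e+00]
 [ 0.00000000e+00  0.00000000e+00  0.00000000e+00  1.00000000e+00]]
```

View pics/scene0.png

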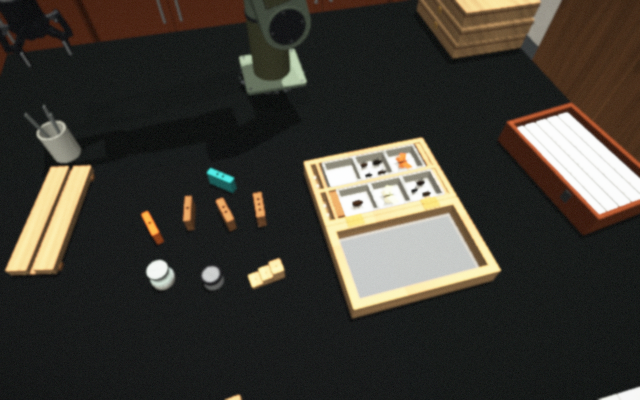

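View pics/top0.png

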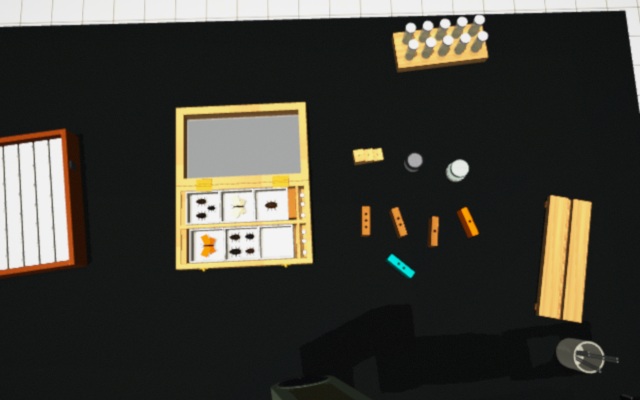

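View pics/wrist0.png

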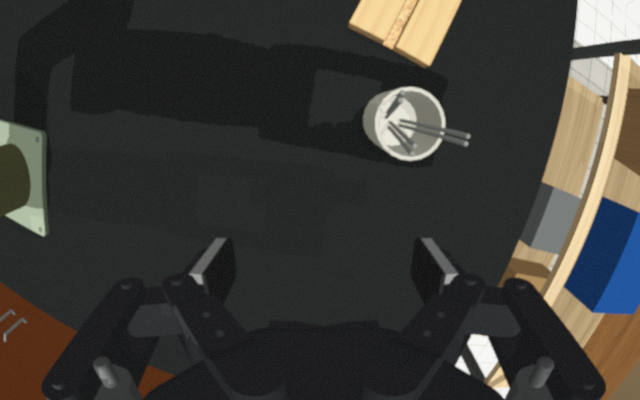

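```bash
python3 - <<'E'
import cv2,numpy as np
c=np.load("top0.npz"); f=c["frame"][:,:,::-1]
cv2.imwrite("pics/topA.png",cv2.resize(f[190:290,345:490],None,fx=5,fy=5,interpolation=cv2.INTER_CUBIC))
cv2.imwrite("pics/topB.png",cv2.resize(f[170:280,170:325],None,fx=5,fy=5,interpolation=cv2.INTER_CUBIC))
E
```

```text
(no output)
```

View pics/topA.png

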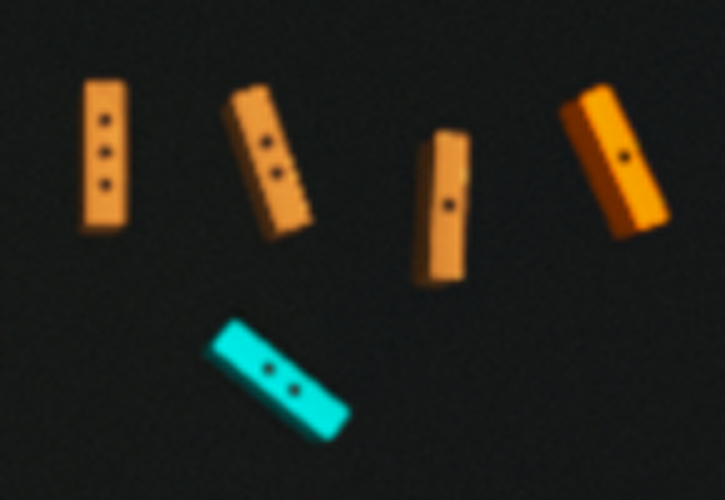

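View pics/topB.png

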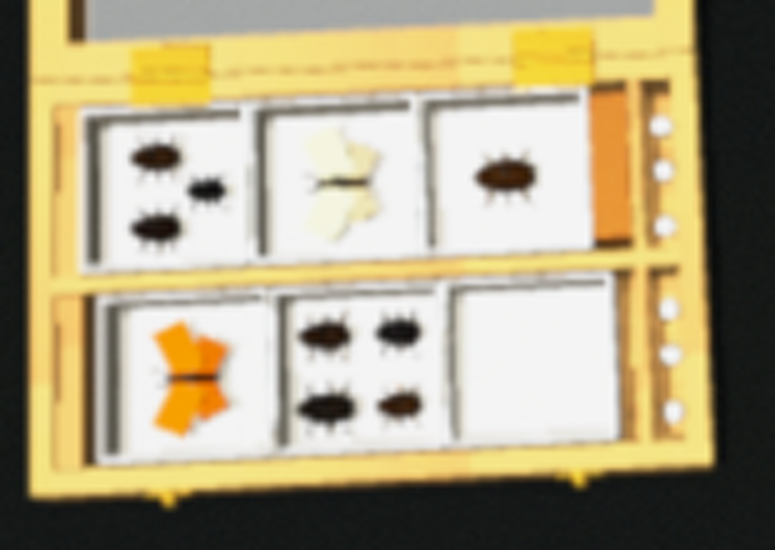

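```bash
cat > h.py <<'E'
import cv2,numpy as np
def load(n): return dict(np.load(n))
def unproj(c):
    K=c["mtx"];T=c["T"];d=c["depth"];h,w=d.shape
    u,v=np.meshgrid(np.arange(w),np.arange(h))
    P=np.stack([(u-K[0,2])/K[0,0]*d,(v-K[1,2])/K[1,1]*d,d],-1)
    return P@T[:3,:3].T+T[:3,3]
def ray(c,uv,z):
    K=c["mtx"];T=c["T"];uv=np.atleast_2d(np.asarray(uv,float))
    D=np.c_[(uv[:,0]-K[0,2])/K[0,0],(uv[:,1]-K[1,2])/K[1,1],np.ones(len(uv))]@T[:3,:3].T
    return T[:3,3]+D*((z-T[2,3])/D[:,2])[:,None]
def proj(c,P):
    K=c["mtx"];T=c["T"];p=(np.atleast_2d(P)-T[:3,3])@T[:3,:3]
    return p[:,:2]/p[:,2:]*[K[0,0],K[1,1]]+[K[0,2],K[1,2]]
E
python3 - <<'E'
from h import *
for n in ("top0","scene0"):
    c=load(n+".npz"); P=unproj(c); hsv=cv2.cvtColor(c["frame"],cv2.COLOR_RGB2HSV)
    X,Y,Z=P[...,0],P[...,1],P[...,2]
    m=(c["depth"]>0)&(abs(Z-50)<8)&(X>400)&(X<950)&(Y>-60)&(Y<360)
    m=m.astype(np.uint8)
    nn,l,st,_=cv2.connectedComponentsWithStats(m)
    k=1+np.argmax(st[1:,4]); mm=l==k
    print(n,"rim z",np.median(Z[mm]),mm.sum(), "bench z",np.median(Z[(hsv[...,2]<60)&(X>300)&(X<800)&(abs(Y)<400)]))
    ys,xs=np.nonzero(mm); W=ray(c,np.c_[xs,ys],50)[:,:2].astype(np.float32)
    R=cv2.minAreaRect(W); print(R, cv2.boxPoints(R).round(1).tolist())
    # strips: color
    H,S,V=cv2.split(hsv)
    m=((H<18)&(S>110)&(V>90)&(X>350)&(X<750)&(Y<-20)&(Y>-420)).astype(np.uint8)
    nn,l,st,ce=cv2.connectedComponentsWithStats(m)
    for i in range(1,nn):
        if st[i,4]<60: continue
        q=l==i; t=q&(Z>36)&(Z<52)
        ys,xs=np.nonzero(t)
        if len(ys)<20: continue
        W=ray(c,np.c_[xs,ys],44)[:,:2].astype(np.float32)
        R=cv2.minAreaRect(W); b=cv2.boxPoints(R); e=sorted([(np.linalg.norm(b[1]-b[0]),*(b[1]-b[0])),(np.linalg.norm(b[2]-b[1]),*(b[2]-b[1]))])
        print(n,ce[i].round(),"zmed",np.median(Z[t]).round(1),"c",np.round(R[0],1),"size",round(e[0][0],1),round(e[1][0],1),"long dir deg",round(np.degrees(np.arctan2(e[1][2],e[1][1]))%180,1))
E
```

```text
top0 rim z 49.30892815105631 7445 bench z -0.2770934464839456
((652.1486206054688, 172.21351623535156), (413.93695068359375, 328.26031494140625), 1.1670688390731812) [[441.8999938964844, 332.1000061035156], [448.6000061035156, 3.9000000953674316], [862.4000244140625, 12.300000190734863], [855.7000122070312, 340.5]]
top0 [366. 221.] zmed 44.1 c [ 552.8 -131.3] size 17.3 69.9 long dir deg 177.6
top0 [399. 221.] zmed 43.5 c [ 548.5 -212.3] size 18.1 71.7 long dir deg 15.4
top0 [467. 222.] zmed 42.5 c [ 544.3 -385.2] size 18.3 71.8 long dir deg 21.4
top0 [434. 230.] zmed 43.2 c [ 523.4 -298.5] size 14.8 69.8 long dir deg 176.2
scene0 rim z 48.30925679080303 7731 bench z -1.5757510735850246
((657.6453247070312, 170.71754455566406), (411.0316467285156, 331.3686218261719), 1.2668465375900269) [[448.5, 331.79998779296875], [455.79998779296875, 0.5], [866.7999877929688, 9.600000381469727], [859.4000244140625, 340.8999938964844]]
scene0 [259. 207.] zmed 42.3 c [ 559.2 -132.1] size 19.7 76.0 long dir deg 178.0
scene0 [187. 209.] zmed 42.1 c [ 527.9 -298.4] size 17.2 71.9 long dir deg 173.5
scene0 [225. 210.] zmed 42.2 c [ 553.3 -213.3] size 18.2 74.1 long dir deg 15.9
scene0 [152. 227.] zmed 42.1 c [ 549.9 -386. ] size 16.0 75.3 long dir deg 20.5
```

```bash
python3 - <<'E'
from scipy.spatial.transform import Rotation as R
import numpy as np
m=R.from_euler('xyz',[2.9928126 , 1.56844853, 1.67781209])
print(m.as_matrix().round(4))
# targets tool x=-z, tool z=+y or -y rotated by yaw
for name,zz in(("z=+y",[0,1,0]),("z=-y",[0,-1,0]),("z=+x",[1,0,0]),("z=-x",[-1,0,0])):
    x=np.array([0,0,-1.]);z=np.array(zz,float);y=np.cross(z,x)
    T=R.from_matrix(np.c_[x,y,z]); print(name,(T*m.inv()).as_rotvec()/np.pi)
E
```

```text
[[-3.000e-04  9.675e-01  2.530e-01]
 [ 2.300e-03  2.530e-01 -9.675e-01]
 [-1.000e+00  3.000e-04 -2.300e-03]]
z=+y [-2.27013484e-05 -1.08695962e-03  9.18577076e-01]
z=-y [-7.49204891e-04  1.56472798e-05 -8.14222998e-02]
z=+x [-0.00058027 -0.00055653  0.41857746]
z=-x [-0.00059687  0.00062234 -0.58142204]
```

Emit:
{"op": "move_arm", "data": {"rows": [[0.47, 0.82, 0, -0.0007, 0, -0.05], [0.47, 0.82, 0, -0.0007, 0, -0.05], [0.47, 0.82, 0, -0.0007, 0, -0.05], [0.47, 0.82, 0, -0.0007, 0, -0.05], [0.47, 0.82, 0, -0.0007, 0, -0.05], [0.47, 0.82, 0, -0.0007, 0, -0.05], [0.47, 0.82, 0, -0.0007, 0, -0.05], [0.47, 0.82, 0, -0.0007, 0, -0.05], [0.47, 0.82, 0, -0.0007, 0, -0.05]], "jaw": 1, "force": 30}}

```text
time: 0.9
ee_pos: [332.0, -228.8, 230.3]
tcp_rot: [0.326, 1.57, -1.147]
wrist_force: [1.6, -0.5, 0.2]
opening: 0.3
```

Emit:
{"op": "move_arm", "data": {"rows": [[0.46, 0.8, -0.13, 0, 0, -0.031], [0.46, 0.8, -0.13, 0, 0, -0.031], [0.46, 0.8, -0.13, 0, 0, -0.031], [0.46, 0.8, -0.13, 0, 0, -0.031], [0.46, 0.8, -0.13, 0, 0, -0.031], [0.46, 0.8, -0.13, 0, 0, -0.031], [0.46, 0.8, -0.13, 0, 0, -0.031], [0.46, 0.8, -0.13, 0, 0, -0.031], [0.46, 0.8, -0.13, 0, 0, -0.031], [0.46, 0.8, -0.13, 0, 0, -0.031], [0.46, 0.8, -0.13, 0, 0, -0.031]]}}

```text
time: 1.82
ee_pos: [515.8, 93.2, 177.1]
tcp_rot: [-1.3, 1.569, -2.866]
wrist_force: [-0.5, -0.6, 0.0]
opening: -0.2
```

```bash
cat >> h.py <<'E'
from scipy.spatial.transform import Rotation as Ro
def snap(tag,cams=("wrist",)):
    from rig import r,capture
    s=r.get_state(); print("t",s["time"],"tcp",s["ee_pos"].round(1),"F",s["wrist_force"].round(1),"op",round(s["opening"],1))
    out=[]
    for n in cams:
        c=capture(n)
        if n=="wrist":
            T=np.eye(4);T[:3,:3]=Ro.from_euler('xyz',s["tcp_rot"]).as_matrix();T[:3,3]=s["ee_pos"];c["T"]=T@c["T_tool_cam"]
        cv2.imwrite(f"pics/{n}{tag}.png",c["frame"][:,:,::-1]); np.savez(f"{n}{tag}.npz",**c); out.append(c)
    return out
def fray(c,uv,z):
    K=c["mtx"];T=c["T"];uv=np.atleast_2d(np.asarray(uv,float))
    d=uv-[K[0,2],K[1,2]]; rr=np.hypot(*d.T); th=rr/K[0,0]
    D=np.c_[d/np.maximum(rr,1e-9)[:,None]*np.sin(th)[:,None],np.cos(th)]@T[:3,:3].T
    return T[:3,3]+D*((z-T[2,3])/D[:,2])[:,None]
def fproj(c,P):
    K=c["mtx"];T=c["T"];p=(np.atleast_2d(P)-T[:3,3])@T[:3,:3]
    rho=np.hypot(p[:,0],p[:,1]); th=np.arctan2(rho,p[:,2])
    return p[:,:2]/np.maximum(rho,1e-9)[:,None]*(th*K[0,0])[:,None]+[K[0,2],K[1,2]]
def rect(c,z,x0,x1,y0,y1,s):
    "orthorectified picture of plane z: rows go down in world x (top = x1), columns right = -y (left=y1), s px/mm"
    xs=np.arange(x1,x0,-1/s); ys=np.arange(y1,y0,-1/s)
    Y,X=np.meshgrid(ys,xs); uv=fproj(c,np.c_[X.ravel(),Y.ravel(),np.full(X.size,z)]).reshape(*X.shape,2).astype(np.float32)
    return cv2.remap(c["frame"],uv[...,0],uv[...,1],cv2.INTER_CUBIC)
E
python3 - <<'E'
from h import *
c=snap("1")[0]
E
```

```text
t 1.8167 tcp [515.8  93.2 177.1] F [-0.5 -0.6  0. ] op -0.2
```

View pics/wrist1.png

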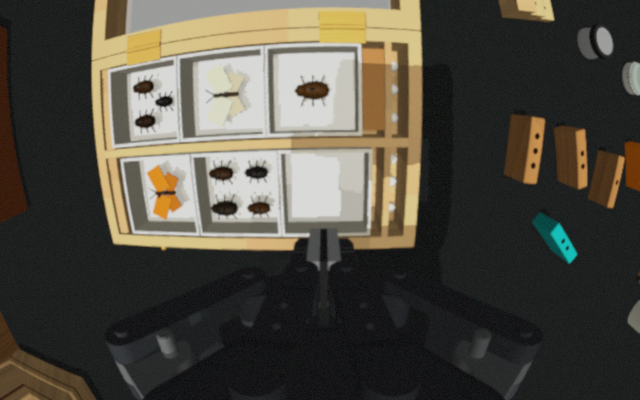

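```bash
python3 - <<'E'
from h import *
c=load("wrist1.npz")
im=rect(c,50,440,660,-5,345,2.2); cv2.imwrite("pics/rect1.png",im[:,:,::-1]); print(im.shape)
P=c["T"]; print(P.round(2))
E
```

```text
(484, 770, 3)
[[ 0.0000e+00 -9.6000e-01 -2.7000e-01  5.8263e+02]
 [-1.0000e+00 -0.0000e+00 -0.0000e+00  9.5010e+01]
 [-0.0000e+00  2.7000e-01 -9.6000e-01  3.1851e+02]
 [ 0.0000e+00  0.0000e+00  0.0000e+00  1.0000e+00]]
```

View pics/rect1.png

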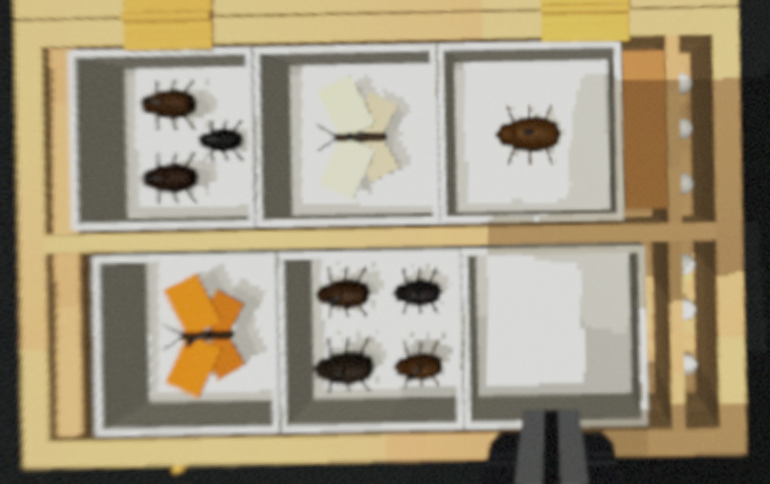

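```bash
python3 - <<'E'
from h import *
c=load("wrist1.npz")
im=rect(c,50,445,575,0,145,5.5); cv2.imwrite("pics/rect1b.png",im[:,:,::-1]); print(im.shape)
E
```

```text
(715, 798, 3)
```

View pics/rect1b.png

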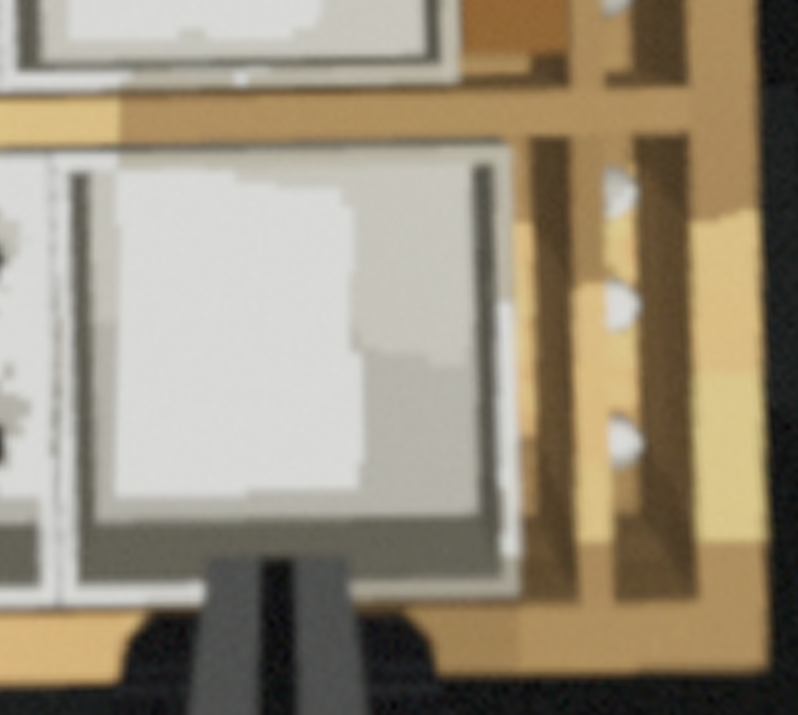

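Emit:
{"op": "move_arm", "data": {"rows": [[-0.022, 0.01, -0.1, 0, 0, 0.003], [-0.022, 0.01, -0.2, 0, 0, 0.006], [-0.022, 0.01, -0.27, 0, 0, 0.006], [-0.022, 0.01, -0.32, 0, 0, 0.006], [-0.022, 0.01, -0.36, 0, 0, 0.006], [-0.022, 0.01, -0.365, 0, 0, 0.006], [-0.022, 0.01, -0.365, 0, 0, 0.006]]}}

```text
time: 2.45
ee_pos: [505.3, 94.3, 30.9]
tcp_rot: [-1.282, 1.566, -2.833]
wrist_force: [-0.1, -0.1, 0.8]
opening: 0.1
```

Emit:
{"op": "move_arm", "data": {"rows": [[0, 0.02, 0, 0, 0, 0], [0, 0.04, 0, 0, 0, 0], [0, 0.046, 0, 0, 0, 0], [0, 0.052, 0, 0, 0, 0], [0, 0.058, 0, 0, 0, 0], [0, 0.064, 0, 0, 0, 0], [0, 0.068, 0, 0, 0, 0]]}}

```text
time: 3.03
ee_pos: [506.0, 121.5, 31.5]
tcp_rot: [-0.965, 1.567, -2.516]
wrist_force: [-0.2, -1.9, 1.8]
opening: 0.3
```

```bash
python3 - <<'E'
from h import *
c=snap("2")[0]
im=rect(c,50,455,565,15,145,6); cv2.imwrite("pics/rect2.png",im[:,:,::-1])
E
```

```text
t 3.0333 tcp [506.  121.5  31.5] F [-0.2 -1.9  1.8] op 0.3
```

View pics/rect2.png

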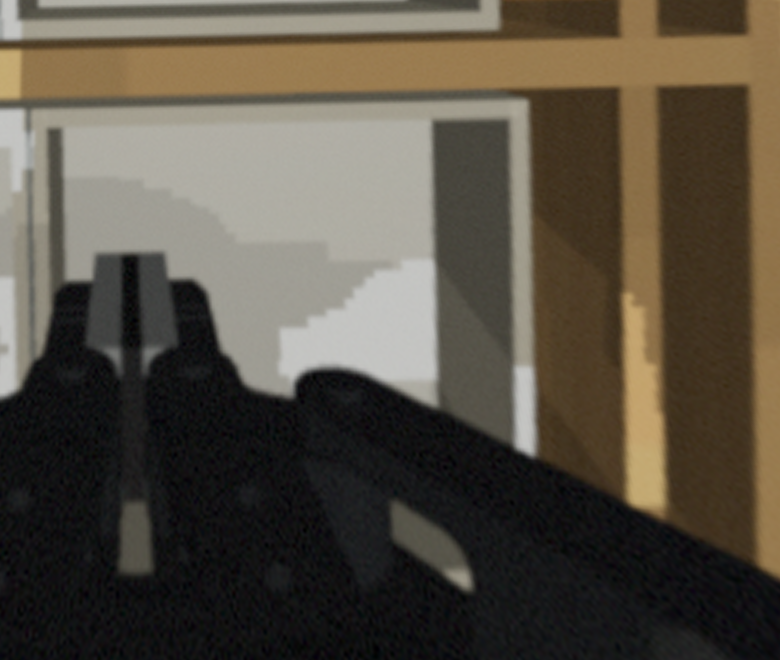

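Emit:
{"op": "move_arm", "data": {"rows": [[0, 0.003, 0, 0, 0, 0], [0, 0.006, 0, 0, 0, 0], [0, 0.008, 0, 0, 0, 0]]}}

```text
time: 3.33
ee_pos: [505.9, 124.9, 31.3]
tcp_rot: [-1.079, 1.567, -2.63]
wrist_force: [0.4, -2.9, 2.9]
opening: -0.1
```

Emit:
{"op": "move_arm", "data": {"rows": [[0, 0.0015, 0, 0, 0, 0], [0, 0.003, 0, 0, 0, 0]]}}

```text
time: 3.5
ee_pos: [505.8, 126.1, 31.3]
tcp_rot: [-1.079, 1.567, -2.63]
wrist_force: [-0.5, -3.4, 2.0]
opening: 0.2
```

Emit:
{"op": "move_arm", "data": {"rows": [[0, 0.0015, 0, 0, 0, 0], [0, 0.003, 0, 0, 0, 0]]}}

```text
time: 3.67
ee_pos: [505.9, 126.2, 31.4]
tcp_rot: [-0.745, 1.565, -2.295]
wrist_force: [-0.7, -7.8, 2.2]
opening: -0.1
```

Emit:
{"op": "move_arm", "data": {"rows": [[0, -0.02, 0, 0, 0, 0], [0, -0.05, 0, 0, 0, 0], [0, -0.05, 0.1, 0, 0, 0], [0, -0.1, 0.2, 0, 0, 0], [0.02, -0.195, 0.28, 0, 0, 0], [0.02, -0.195, 0.28, 0, 0, 0], [0.02, -0.195, 0.28, 0, 0, 0], [0.02, -0.195, 0.28, 0, 0, 0]], "jaw": -0.3}}

```text
time: 4.33
ee_pos: [513.3, 48.1, 142.7]
tcp_rot: [-1.047, 1.565, -2.599]
wrist_force: [-0.3, 0.1, -0.3]
opening: 55.7
```

```bash
python3 - <<'E'
from h import *
c=snap("3")[0]
im=rect(c,50,460,565,0,130,6); cv2.imwrite("pics/rect3.png",im[:,:,::-1])
E
```

```text
t 4.3333 tcp [513.3  48.1 142.7] F [-0.3  0.1 -0.3] op 55.7
```

View pics/rect3.png

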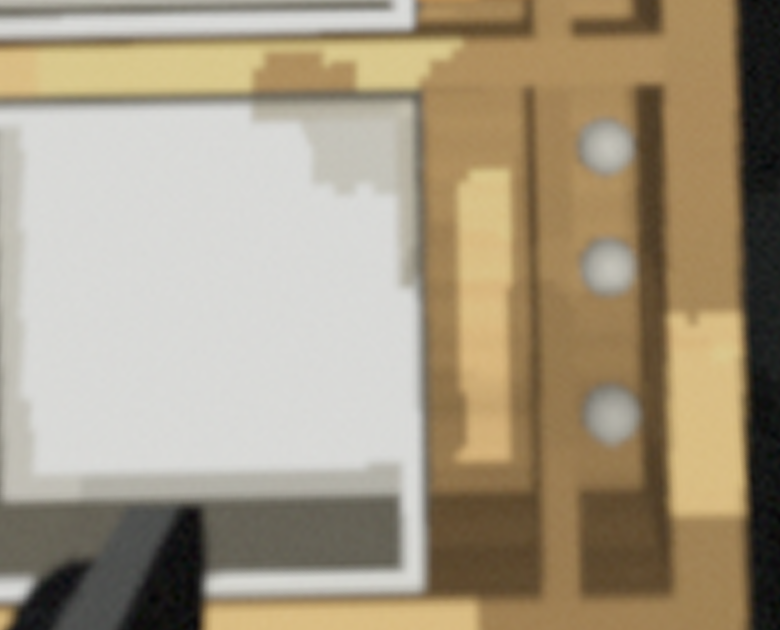

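```bash
python3 - <<'E'
from h import *
c=load("wrist3.npz")
im=rect(c,50,460,565,0,70,10).astype(float)
# average along slightly tilted lines: shear by yaw
for yaw in (0.017,0.0195,0.022):
    h,w=im.shape[:2]; M=np.float32([[1,-yaw,0],[0,1,0]])  # edges: col grows with row by yaw
    M=np.float32([[1,-yaw,yaw*h/2],[0,1,0]])
    sh=cv2.warpAffine(im,M,(w,h))
    for r0,r1 in((200,420),(420,680),(700,900)):
        p=sh[r0:r1].mean(0).mean(1); g=np.gradient(cv2.GaussianBlur(p[None],(0,0),3)[0])
        k=[i for i in range(5,w-5) if abs(g[i])==abs(g[i-5:i+6]).max() and abs(g[i])>0.7]
        print(yaw,r0,[(round(70-i/10,1),round(g[i],1)) for i in k])
cv2.imwrite("pics/rect3b.png",cv2.cvtColor(im.clip(0,255).astype(np.uint8)[:600,:],cv2.COLOR_RGB2BGR))
E
```

```text
0.017 200 [(63.6, np.float64(-1.3)), (60.5, np.float64(-3.9)), (58.4, np.float64(1.4)), (53.5, np.float64(1.6)), (44.5, np.float64(-2.2)), (41.9, np.float64(-2.8)), (40.2, np.float64(2.9)), (23.6, np.float64(-3.5)), (18.9, np.float64(3.6)), (6.3, np.float64(-4.9))]
0.017 420 [(60.1, np.float64(-4.8)), (53.5, np.float64(2.9)), (45.2, np.float64(-2.8)), (41.8, np.float64(-2.2)), (40.1, np.float64(2.2)), (23.6, np.float64(-2.9)), (18.9, np.float64(4.4)), (6.2, np.float64(-5.8))]
0.017 700 [(63.8, np.float64(2.8)), (60.0, np.float64(-6.4)), (52.8, np.float64(0.8)), (45.3, np.float64(-1.0)), (42.2, np.float64(-1.1)), (40.2, np.float64(2.2)), (34.2, np.float64(-1.1)), (23.5, np.float64(-1.6)), (19.0, np.float64(4.9)), (6.2, np.float64(-7.0))]
0.0195 200 [(63.5, np.float64(-1.3)), (60.4, np.float64(-3.9)), (58.3, np.float64(1.4)), (53.5, np.float64(1.6)), (44.5, np.float64(-2.2)), (41.9, np.float64(-2.8)), (40.1, np.float64(2.9)), (23.5, np.float64(-3.5)), (18.8, np.float64(3.6)), (6.3, np.float64(-4.9))]
0.0195 420 [(60.1, np.float64(-4.8)), (58.2, np.float64(0.7)), (53.5, np.float64(2.9))
[... 543 characters left out ...]
p.float64(1.6)), (44.5, np.float64(-2.2)), (41.8, np.float64(-2.8)), (40.1, np.float64(2.9)), (23.5, np.float64(-3.5)), (18.7, np.float64(3.6)), (6.2, np.float64(-4.9))]
0.022 420 [(60.2, np.float64(-4.8)), (58.2, np.float64(0.7)), (53.5, np.float64(2.9)), (45.3, np.float64(-2.8)), (41.8, np.float64(-2.2)), (40.1, np.float64(2.2)), (23.6, np.float64(-2.9)), (18.9, np.float64(4.4)), (6.2, np.float64(-5.8))]
0.022 700 [(63.9, np.float64(2.8)), (60.2, np.float64(-6.4)), (52.9, np.float64(0.8)), (45.4, np.float64(-1.0)), (42.3, np.float64(-1.1)), (40.3, np.float64(2.2)), (34.4, np.float64(-1.1)), (23.6, np.float64(-1.6)), (19.2, np.float64(4.9)), (6.3, np.float64(-7.0)), (0.6, np.float64(-2.0))]
```

View pics/rect3b.png

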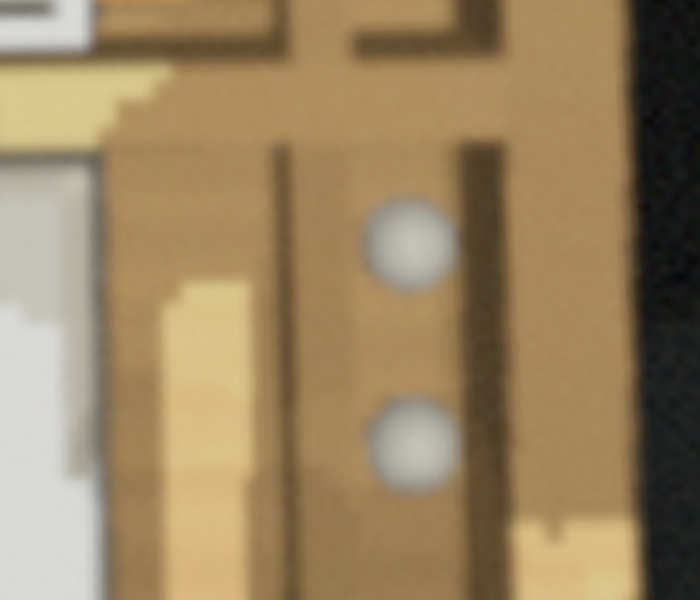

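Emit:
{"op": "move_arm", "data": {"rows": [[0.02, -0.09, 0.03, 0, 0, -0.004], [0.05, -0.2, 0.03, 0, 0, -0.01], [0.1, -0.3, 0.03, 0, 0, -0.018], [0.1, -0.4, 0.03, 0, 0, -0.018], [0.1, -0.445, 0.0, 0, 0, -0.018], [0.1, -0.445, 0.0, 0, 0, -0.018], [0.1, -0.445, 0.0, 0, 0, -0.018]]}}

```text
time: 4.97
ee_pos: [549.8, -128.3, 137.7]
tcp_rot: [-1.64, 1.556, 3.035]
wrist_force: [-0.7, 2.1, 0.3]
opening: 55.6
```

```bash
python3 - <<'E'
from h import *
c=snap("4")[0]
im=rect(c,44,490,610,-260,-90,4.6); cv2.imwrite("pics/rect4.png",im[:,:,::-1])
print(Ro.from_euler('xyz',__import__("rig").r.get_state()["tcp_rot"]).as_matrix().round(3))
E
```

```text
t 4.9667 tcp [ 549.8 -128.3  137.7] F [-0.7  2.1  0.3] op 55.6
[[-0.013  0.999 -0.037]
 [ 0.001 -0.037 -0.999]
 [-1.    -0.013 -0.001]]
```

View pics/rect4.png

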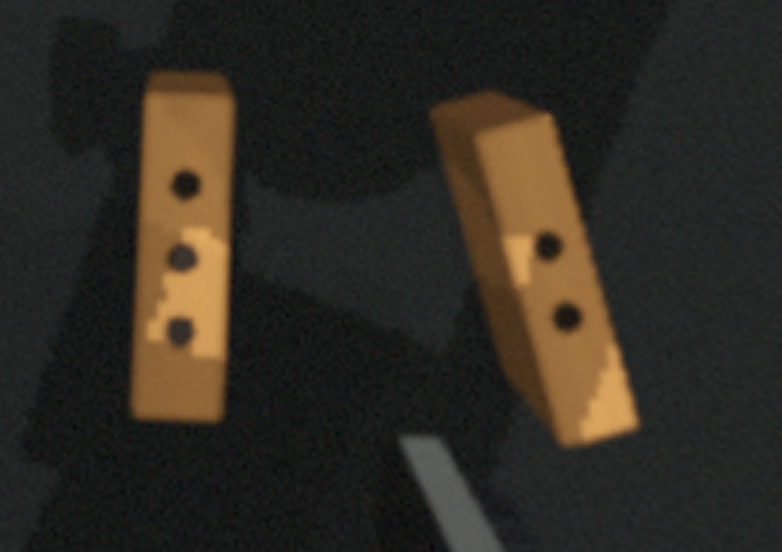

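```bash
cat > st.py <<'E'
from h import *
from rig import r
s=r.get_state();m=Ro.from_euler('xyz',s["tcp_rot"]).as_matrix()
print("t",round(s["time"],2),"tcp",s["ee_pos"].round(1),"yaw",round(np.arctan2(m[1,1],m[0,1]),4),"tilt",m[:2,0].round(4),"F",s["wrist_force"].round(1),"op",round(s["opening"],1))
# rotvec for levelling/yaw
import sys
if len(sys.argv)>1:
    a=float(sys.argv[1]); x=np.array([0,0,-1.]);y=np.array([np.cos(a),np.sin(a),0]);z=np.cross(x,y)
    print("turn",((Ro.from_matrix(np.c_[x,y,z])*Ro.from_matrix(m).inv()).as_rotvec()/np.pi).round(4))
if len(sys.argv)>4:
    print("shift",((np.array([float(v) for v in sys.argv[2:5]])-s["ee_pos"])/400).round(4))
E
python3 st.py -0.042 554 -129.4 24
```

```text
t 5.02 tcp [ 550.3 -127.5  138.6] yaw -0.0367 tilt [-0.0128  0.001 ] F [ 0.6  0.6 -0.3] op 55.2
turn [-0.0003 -0.0041 -0.0017]
shift [ 0.0092 -0.0048 -0.2865]
```

Emit:
{"op": "move_arm", "data": {"rows": [[0.009, -0.005, -0.05, 0, -0.004, -0.0017], [0.009, -0.005, -0.15, 0, -0.004, -0.0017], [0.009, -0.005, -0.22, 0, -0.004, -0.0017], [0.009, -0.005, -0.27, 0, -0.004, -0.0017], [0.009, -0.005, -0.287, 0, -0.004, -0.0017], [0.009, -0.005, -0.287, 0, -0.004, -0.0017]]}}

```text
time: 5.52
ee_pos: [551.5, -126.6, 21.1]
tcp_rot: [-2.095, 1.564, 2.578]
wrist_force: [0.0, 0.7, 0.3]
opening: 55.5
```

```bash
python3 st.py -0.042 554 -129.4 24
```

```text
t 5.52 tcp [ 551.5 -126.6   21.1] yaw -0.0397 tilt [-0.006   0.0038] F [0.  0.7 0.3] op 55.5
turn [-0.0012 -0.0019 -0.0007]
shift [ 0.0062 -0.007   0.0071]
```

Emit:
{"op": "move_arm", "data": {"rows": [[0.006, -0.006, 0.006, -0.001, -0.002, -0.0007], [0.006, -0.006, 0.006, -0.001, -0.002, -0.0007], [0.006, -0.006, 0.006, -0.001, -0.002, -0.0007]]}}

```text
time: 5.77
ee_pos: [555.7, -129.2, 25.6]
tcp_rot: [1.438, 1.567, -0.174]
wrist_force: [-0.1, 0.9, 0.2]
opening: 55.3
```

Emit:
{"op": "move_arm", "data": {"rows": [[0, 0, 0, 0, 0, 0], [0, 0, 0, 0, 0, 0], [0, 0, 0, 0, 0, 0], [0, 0, 0, 0, 0, 0]], "jaw": 1, "force": 30}}

```text
time: 6.1
ee_pos: [556.5, -129.7, 26.7]
tcp_rot: [1.349, 1.565, -0.263]
wrist_force: [-0.8, -0.3, 5.5]
opening: 19.3
```

```bash
python3 st.py -0.042; python3 - <<'E'
from h import *
snap("5",("wrist","top"))
E
```

```text
t 6.1 tcp [ 556.5 -129.7   26.7] yaw -0.0414 tilt [ 0.0058 -0.0016] F [-0.8 -0.3  5.5] op 19.3
turn [ 0.0005  0.0019 -0.0002]
t 6.1 tcp [ 556.5 -129.7   26.7] F [-0.8 -0.3  5.5] op 19.3
```

View pics/wrist5.png

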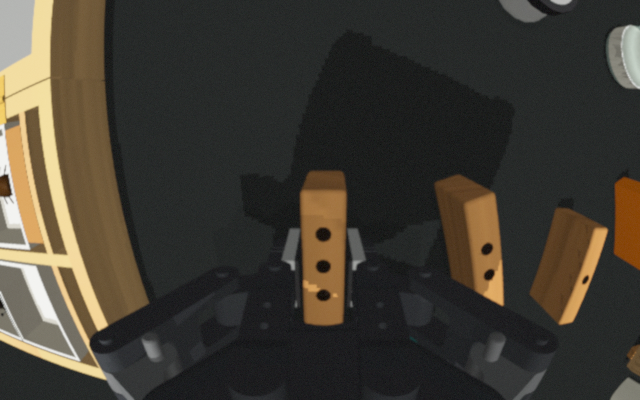

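```bash
python3 - <<'E'
from h import *
c=load("wrist5.npz")
print(fray(c,[[323,234],[323,266],[323,295]],44).round(1))
E
```

```text
[[ 570.  -128.6   44. ]
 [ 554.2 -128.    44. ]
 [ 538.2 -127.3   44. ]]
```

Emit:
{"op": "move_arm", "data": {"rows": [[0, 0, 0.08, 0, 0, 0], [0, 0.02, 0.17, 0, 0, 0.002], [-0.02, 0.1, 0.19, 0, 0, 0.006], [-0.05, 0.2, 0.19, 0, 0, 0.012], [-0.08, 0.3, 0.19, 0, 0, 0.0195], [-0.1, 0.4, 0.19, 0, 0.001, 0.0195], [-0.116, 0.45, 0.19, 0, 0.001, 0.0195], [-0.116, 0.45, 0.19, 0, 0.001, 0.0195], [-0.116, 0.45, 0.19, 0, 0.001, 0.0195]]}}

```text
time: 6.95
ee_pos: [509.2, 51.3, 102.2]
tcp_rot: [0.786, 1.569, -0.762]
wrist_force: [0.3, 0.6, -0.8]
opening: 19.4
```

```bash
python3 st.py 0.0195 510 50.1 80;  python3 - <<'E'
from h import *
c=snap("6")[0]
E
python3 st.py 0.0195 510 50.1 80
```

```text
t 6.95 tcp [509.2  51.3 102.2] yaw 0.0226 tilt [ 0.0016 -0.0016] F [ 0.3  0.6 -0.8] op 19.4
turn [ 0.0005  0.0005 -0.001 ]
shift [ 0.0019 -0.0029 -0.0556]
t 6.95 tcp [509.2  51.3 102.2] F [ 0.3  0.6 -0.8] op 19.4
t 7.0 tcp [509.9  50.2 102.4] yaw 0.0208 tilt [ 0.0024 -0.0018] F [-0.  -0.6 -0.7] op 19.5
turn [ 0.0006  0.0008 -0.0004]
shift [ 0.0002 -0.0003 -0.0561]
```

View pics/wrist6.png

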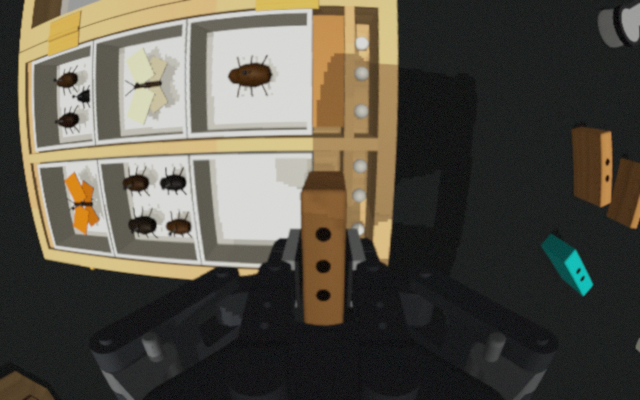

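Emit:
{"op": "move_arm", "data": {"rows": [[0, 0, -0.03, 0.0005, 0.0006, -0.0005], [0, 0, -0.056, 0.0005, 0.0006, -0.0005], [0, 0, -0.056, 0.0005, 0.0006, -0.0005]]}}

```text
time: 7.25
ee_pos: [507.7, 49.2, 76.8]
tcp_rot: [-1.606, 1.565, 3.124]
wrist_force: [-1.1, 0.2, -1.7]
opening: 19.4
```

```bash
python3 - <<'E'
from h import *
c=snap("7",("wrist","scene","top"))
im=c[0]["frame"][130:290,230:430]; cv2.imwrite("pics/w7.png",cv2.resize(im,None,fx=3.8,fy=3.8,interpolation=cv2.INTER_CUBIC)[:,:,::-1])
E
python3 st.py 0.0195 510 50.1 72
```

```text
t 7.25 tcp [507.7  49.2  76.8] F [-1.1  0.2 -1.7] op 19.4
t 7.4 tcp [509.6  49.5  79.2] yaw 0.018 tilt [-0.0011 -0.0001] F [-0.3 -0.3 -0.6] op 19.2
turn [ 0.     -0.0003  0.0005]
shift [ 0.001   0.0014 -0.018 ]
```

View pics/w7.png

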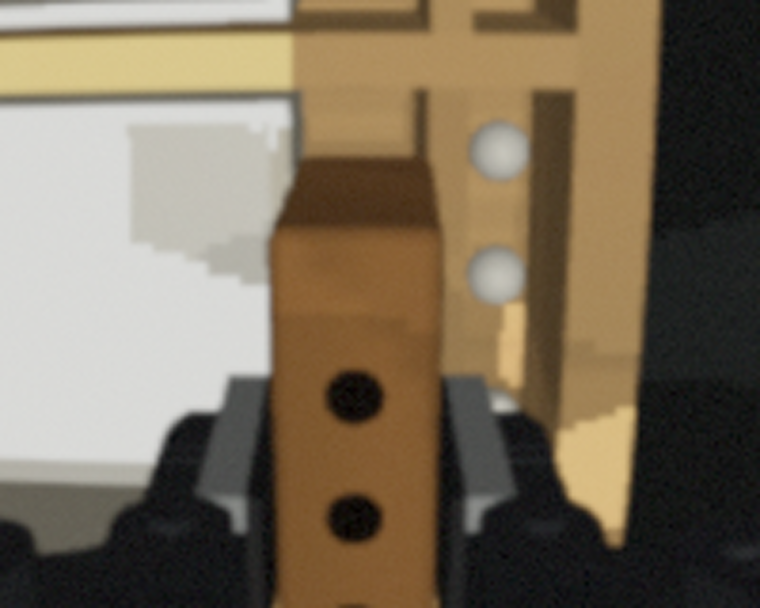

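Emit:
{"op": "move_arm", "data": {"rows": [[0, 0.001, -0.006, 0, 0, 0.0003], [0, 0.001, -0.01, 0, 0, 0.0003], [0, 0.001, -0.01, 0, 0, 0.0003]]}}

```text
time: 7.65
ee_pos: [509.5, 49.8, 75.0]
tcp_rot: [-1.514, 1.569, -3.066]
wrist_force: [-0.5, -0.1, -0.8]
opening: 19.9
```

```bash
python3 st.py 0.0195 510 50.1 72
```

```text
t 7.65 tcp [509.5  49.8  75. ] yaw 0.0187 tilt [-0.0014 -0.0001] F [-0.5 -0.1 -0.8] op 19.9
turn [ 0.     -0.0005  0.0003]
shift [ 0.0013  0.0008 -0.0074]
```

Emit:
{"op": "move_arm", "data": {"rows": [[0, 0, -0.003, 0, 0, 0], [0, 0, -0.006, 0, 0, 0], [0, 0, -0.006, 0, 0, 0]]}}

```text
time: 7.9
ee_pos: [509.3, 49.9, 72.4]
tcp_rot: [-1.534, 1.569, -3.086]
wrist_force: [0.6, 0.1, 0.0]
opening: 19.4
```

Emit:
{"op": "move_arm", "data": {"rows": [[0, 0, -0.002, 0, 0, 0], [0, 0, -0.004, 0, 0, 0], [0, 0, -0.004, 0, 0, 0]]}}

```text
time: 8.15
ee_pos: [509.2, 49.9, 70.7]
tcp_rot: [-1.528, 1.569, -3.08]
wrist_force: [-0.4, 0.7, -0.0]
opening: 19.3
```

Emit:
{"op": "move_arm", "data": {"rows": [[0, 0, -0.002, 0, 0, 0], [0, 0, -0.004, 0, 0, 0], [0, 0, -0.004, 0, 0, 0]]}}

```text
time: 8.4
ee_pos: [509.1, 49.9, 68.9]
tcp_rot: [-1.514, 1.569, -3.066]
wrist_force: [0.5, -0.4, -0.5]
opening: 19.4
```

Emit:
{"op": "move_arm", "data": {"rows": [[0, 0, -0.002, 0, 0, 0], [0, 0, -0.004, 0, 0, 0], [0, 0, -0.004, 0, 0, 0]]}}

```text
time: 8.65
ee_pos: [509.0, 49.8, 67.1]
tcp_rot: [-1.501, 1.568, -3.053]
wrist_force: [0.1, 0.6, -0.1]
opening: 19.5
```

```bash
python3 st.py 0.0195 510 50.1 72; python3 - <<'E'
from h import *
c=snap("8",("wrist",))
im=c[0]["frame"][130:290,230:430]; cv2.imwrite("pics/w8.png",cv2.resize(im,None,fx=3.8,fy=3.8,interpolation=cv2.INTER_CUBIC)[:,:,::-1])
E
```

```text
t 8.65 tcp [509.   49.8  67.1] yaw 0.0188 tilt [-0.0024 -0.0002] F [ 0.1  0.6 -0.1] op 19.5
turn [ 0.0001 -0.0008  0.0002]
shift [0.0025 0.0007 0.0121]
t 8.65 tcp [509.   49.8  67.1] F [ 0.1  0.6 -0.1] op 19.5
```

View pics/w8.png

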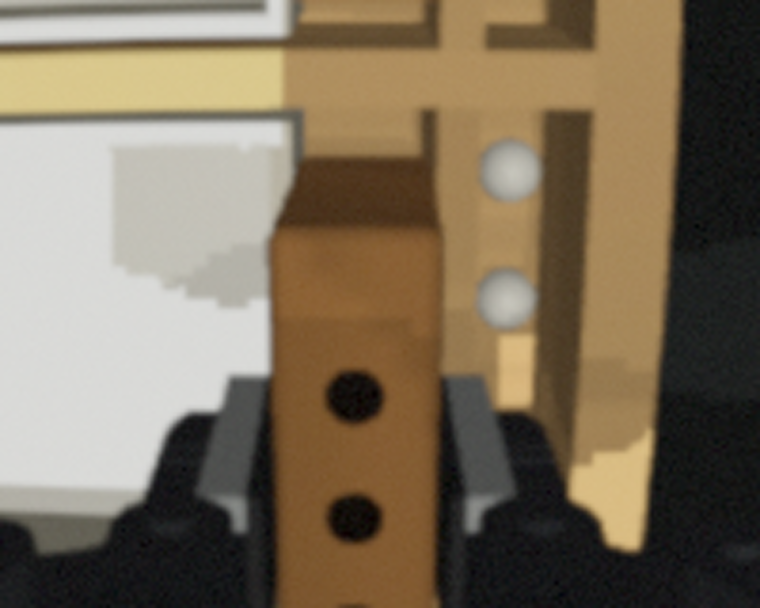

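```bash
python3 - <<'E'
from h import *
c=load("wrist8.npz")
cx,cy=507,49.8
for d in (18,20,22,24,26,28):
    z=67.1-d
    p=fproj(c,[[cx+36,cy+8,z],[cx+36,cy-8,z],[cx+36,cy+10,z+2],[cx+36,cy+10,z+44],[cx,cy,z+44]]); print(d,((p-[230,130])*3.8).round(0).tolist())
im=rect(c,50,505,565,25,80,12); cv2.imwrite("pics/rect8.png",im[:,:,::-1])
E
```

```text
18 [[312.0, 158.0], [428.0, 160.0], [297.0, 160.0], [278.0, 244.0], [368.0, 553.0]]
20 [[313.0, 155.0], [427.0, 157.0], [298.0, 158.0], [279.0, 239.0], [368.0, 544.0]]
22 [[313.0, 152.0], [426.0, 154.0], [299.0, 155.0], [280.0, 234.0], [368.0, 535.0]]
24 [[314.0, 149.0], [426.0, 151.0], [299.0, 152.0], [281.0, 229.0], [367.0, 527.0]]
26 [[314.0, 147.0], [425.0, 149.0], [300.0, 149.0], [282.0, 224.0], [367.0, 518.0]]
28 [[315.0, 144.0], [424.0, 146.0], [301.0, 146.0], [284.0, 220.0], [367.0, 510.0]]
```

View pics/rect8.png

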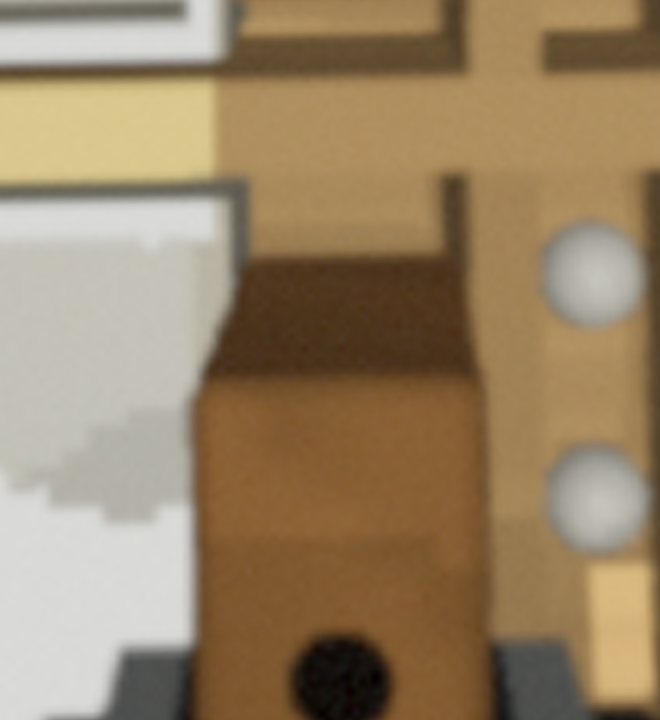

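Emit:
{"op": "move_arm", "data": {"rows": [[0, 0, -0.003, 0, 0, 0], [0, 0, -0.005, 0, 0, 0], [0, 0, -0.005, 0, 0, 0]]}}

```text
time: 8.95
ee_pos: [509.1, 49.8, 65.1]
tcp_rot: [-1.447, 1.568, -2.999]
wrist_force: [0.4, -0.2, -1.2]
opening: 19.8
```

Emit:
{"op": "move_arm", "data": {"rows": [[0, 0, -0.003, 0, 0, 0], [0, 0, -0.005, 0, 0, 0], [0, 0, -0.005, 0, 0, 0]]}}

```text
time: 9.2
ee_pos: [509.4, 49.7, 63.3]
tcp_rot: [-1.36, 1.569, -2.912]
wrist_force: [0.1, -0.6, 0.8]
opening: 19.4
```

```bash
python3 - <<'E'
from h import *
c=snap("9",("wrist","scene"))
im=c[0]["frame"][130:290,230:430]; a=cv2.resize(im,None,fx=3,fy=3,interpolation=cv2.INTER_CUBIC)
im=c[1]["frame"][100:230,280:420]; b=cv2.resize(im,(517,480),interpolation=cv2.INTER_CUBIC)
cv2.imwrite("pics/w9.png",cv2.resize(np.hstack([a,b]),(798,343))[:,:,::-1])
E
```

```text
t 9.2 tcp [509.4  49.7  63.3] F [ 0.1 -0.6  0.8] op 19.4
```

View pics/w9.png

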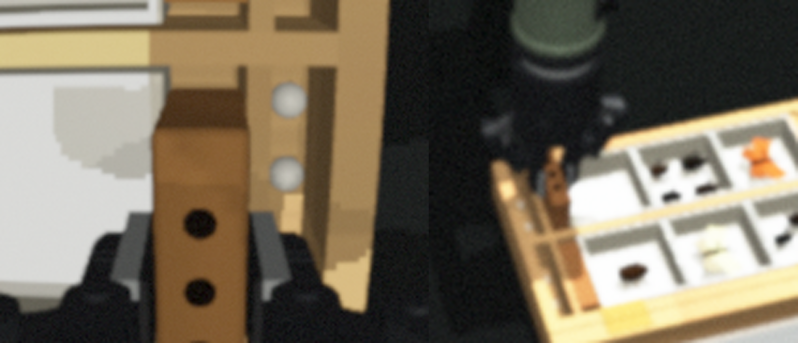

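Emit:
{"op": "move_arm", "data": {"rows": [[0, 0, -0.003, 0, 0, 0], [0, 0, -0.005, 0, 0, 0], [0, 0, -0.005, 0, 0, 0]]}}

```text
time: 9.55
ee_pos: [509.7, 49.7, 61.5]
tcp_rot: [-1.163, 1.57, -2.715]
wrist_force: [-0.5, -0.8, 3.9]
opening: 19.6
```

Emit:
{"op": "move_arm", "data": {"rows": [[0, 0, -0.003, 0, 0, 0], [0, 0, -0.005, 0, 0, 0], [0, 0, -0.005, 0, 0, 0]]}}

```text
time: 9.8
ee_pos: [510.0, 49.6, 59.9]
tcp_rot: [-0.532, 1.57, -2.084]
wrist_force: [-1.2, -1.1, 5.1]
opening: 19.2
```

```bash
python3 - <<'E'
from h import *
c=snap("10",("wrist",))
im=c[0]["frame"][130:290,230:430]; a=cv2.resize(im,None,fx=3.8,fy=3.8,interpolation=cv2.INTER_CUBIC)
cv2.imwrite("pics/w10.png",a[:,:,::-1])
E
```

```text
t 9.8 tcp [510.   49.6  59.9] F [-1.2 -1.1  5.1] op 19.2
```

View pics/w10.png

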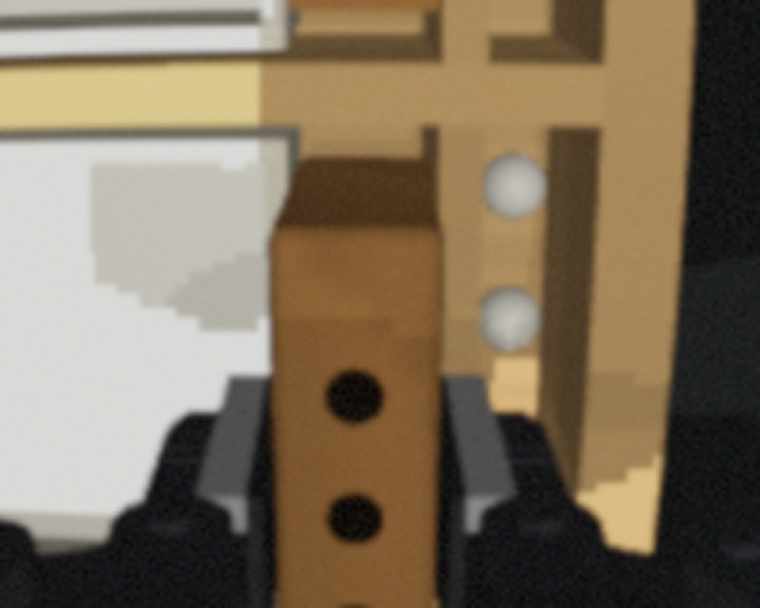

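```bash
python3 - <<'E'
from h import *
c=load("wrist10.npz")
im=c["frame"][155:200,290:360]; a=cv2.resize(im,None,fx=11,fy=11,interpolation=cv2.INTER_CUBIC)
a=np.clip(a.astype(float)*1.6,0,255).astype(np.uint8)
cv2.imwrite("pics/w10b.png",a[:,:,::-1])
for cx in (505,508):
  for d in (12,20,26,28,30):
    z=59.9-d; cy=49.6
    p=fproj(c,[[cx+36,cy,z],[cx+36,cy,z+44],[cx,cy,z+44]]); print(cx,d,((p-[230,130])*3.8).round(0).tolist())
# depth of top face 
d=c["depth"]; print(d[260:275,315:330].mean(), d[195:200,315:325].mean())
K=c["mtx"]; 
for (u,v) in((323,200),(323,240),(323,255)):
    dd=d[v-2:v+3,u-3:u+4]; dd=np.median(dd[dd>0]) if (dd>0).any() else 0
    T=c["T"]; a=np.array([u-K[0,2],v-K[1,2]]); rr=np.hypot(*a); th=rr/K[0,0]
    p=np.r_[a/rr*np.tan(th)*dd,dd]; print(u,v,dd,(T[:3,:3]@p+T[:3,3]).round(1))
E
```

```text
505 12 [[370.0, 190.0], [376.0, 292.0], [368.0, 603.0]]
505 20 [[370.0, 177.0], [375.0, 268.0], [367.0, 566.0]]
505 26 [[369.0, 169.0], [374.0, 252.0], [367.0, 540.0]]
505 28 [[369.0, 166.0], [374.0, 247.0], [367.0, 532.0]]
505 30 [[369.0, 163.0], [373.0, 242.0], [366.0, 524.0]]
508 12 [[371.0, 168.0], [377.0, 263.0], [369.0, 580.0]]
508 20 [[370.0, 156.0], [376.0, 241.0], [368.0, 544.0]]
508 26 [[370.0, 148.0], [375.0, 226.0], [367.0, 519.0]]
508 28 [[369.0, 146.0], [374.0, 221.0], [367.0, 511.0]]
508 30 [[369.0, 143.0], [374.0, 217.0], [367.0, 503.0]]
138.28894 130.57114
323 200 130.85402 [538.9  51.8  76.1]
323 240 135.27356 [520.6  51.5  76.6]
323 255 137.41626 [513.1  51.3  76.4]
```

View pics/w10b.png

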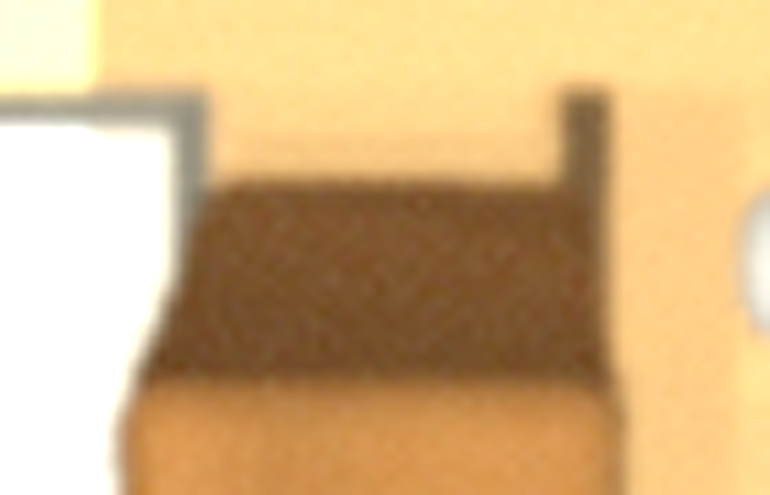

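Emit:
{"op": "move_arm", "data": {"rows": [[0, 0, -0.003, 0, 0, 0], [0, 0, -0.005, 0, 0, 0], [0, 0, -0.005, 0, 0, 0]]}}

```text
time: 10.1
ee_pos: [510.4, 49.6, 58.5]
tcp_rot: [0.346, 1.57, -1.206]
wrist_force: [-1.1, -0.9, 7.5]
opening: 18.9
```

```bash
python3 st.py 0.0195 510 50.1 72
```

```text
t 10.1 tcp [510.4  49.6  58.5] yaw 0.0187 tilt [ 0.0002 -0.0006] F [-1.1 -0.9  7.5] op 18.9
turn [0.0002 0.0001 0.0002]
shift [-0.001   0.0013  0.0336]
```

```bash
cat >> h.py <<'E'
def wdep(c,u,v,h=2):
    d=c["depth"];K=c["mtx"];T=c["T"]
    dd=d[v-h:v+h+1,u-h:u+h+1]; dd=np.median(dd[dd>0])
    a=np.array([u-K[0,2],v-K[1,2]]); rr=np.hypot(*a)+1e-9; th=rr/K[0,0]
    return T[:3,:3]@np.r_[a/rr*np.tan(th)*dd,dd]+T[:3,3]
E
python3 - <<'E'
from h import *
c=snap("11")[0]
for n in ("5","6","8","9","10","11"):
    c=load(f"wrist{n}.npz"); tcpz=(c["T"]@np.linalg.inv(c["T_tool_cam"]))[2,3]
    print(n,round(tcpz,1),[(wdep(c,323,v)[2]-tcpz).round(2) for v in (205,220,240,252)])
E
```

```text
t 10.1 tcp [510.4  49.6  58.5] F [-1.1 -0.9  7.5] op 18.9
5 26.7 [np.float64(16.4), np.float64(16.44), np.float64(16.65), np.float64(16.28)]
6 102.2 [np.float64(16.04), np.float64(16.22), np.float64(16.72), np.float64(16.65)]
8 67.1 [np.float64(16.34), np.float64(15.96), np.float64(16.53), np.float64(16.2)]
9 63.3 [np.float64(16.31), np.float64(16.14), np.float64(16.7), np.float64(16.42)]
10 59.9 [np.float64(16.18), np.float64(16.28), np.float64(16.6), np.float64(16.27)]
11 58.5 [np.float64(16.1), np.float64(16.03), np.float64(16.74), np.float64(16.4)]
```

```bash
python3 - <<'E'
from h import *
c=load("wrist11.npz")
im=c["frame"][200:280,270:380]; cv2.imwrite("pics/w11.png",cv2.resize(im,None,fx=7,fy=7,interpolation=cv2.INTER_CUBIC)[:,:,::-1])
for v in range(226,262,4):
    print(v,[wdep(c,u,v,1).round(1).tolist() for u in (288,292,352,356)])
E
```

```text
226 [[504.2, 73.5, 17.1], [504.1, 71.0, 16.7], [517.5, 36.2, 49.2], [500.2, 28.7, 4.9]]
230 [[501.4, 73.5, 17.1], [520.7, 66.2, 63.7], [521.2, 37.6, 63.6], [521.1, 35.7, 63.5]]
234 [[520.5, 67.6, 68.2], [520.8, 65.7, 68.8], [521.3, 38.1, 68.9], [521.5, 36.3, 69.3]]
238 [[521.0, 67.0, 74.0], [520.4, 65.4, 72.6], [521.3, 38.5, 73.4], [521.2, 36.7, 73.2]]
242 [[520.7, 66.6, 77.5], [520.8, 64.9, 77.7], [521.1, 38.8, 77.3], [521.4, 37.1, 77.9]]
246 [[520.7, 66.2, 81.7], [521.0, 64.5, 82.1], [521.3, 39.2, 81.9], [521.4, 37.5, 82.0]]
250 [[520.8, 65.8, 85.7], [521.1, 64.1, 86.3], [521.4, 39.6, 85.9], [521.2, 37.9, 85.5]]
254 [[520.5, 65.4, 88.9], [520.4, 63.9, 88.6], [521.2, 39.8, 89.2], [521.4, 38.3, 89.5]]
258 [[520.8, 65.0, 93.0], [520.9, 63.4, 93.0], [521.0, 40.1, 92.4], [521.3, 38.6, 92.9]]
```

View pics/w11.png

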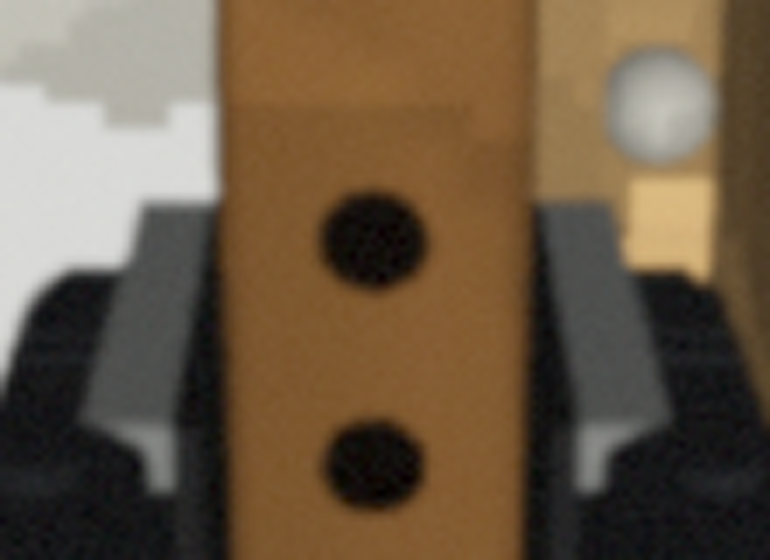

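Emit:
{"op": "move_arm", "data": {"rows": [[0, 0, 0, 0, 0, 0], [0, 0, 0, 0, 0, 0], [0, 0, 0, 0, 0, 0]], "jaw": 0.3}}

```text
time: 10.4
ee_pos: [509.9, 49.7, 58.0]
tcp_rot: [-1.12, 1.57, -2.672]
wrist_force: [-0.4, 0.8, -0.0]
opening: 30.2
```

```bash
python3 - <<'E'
from h import *
c=snap("12")[0]
tcpz=(c["T"]@np.linalg.inv(c["T_tool_cam"]))[2,3]
print(round(tcpz,1),[(wdep(c,323,v)[2]).round(2) for v in (205,220,240,252)])
im=c["frame"][130:290,230:430]; a=cv2.resize(im,None,fx=3.8,fy=3.8,interpolation=cv2.INTER_CUBIC)
cv2.imwrite("pics/w12.png",a[:,:,::-1])
E
```

```text
t 10.4 tcp [509.9  49.7  58. ] F [-0.4  0.8 -0. ] op 30.2
58.0 [np.float64(48.95), np.float64(49.05), np.float64(49.32), np.float64(48.92)]
```

View pics/w12.png

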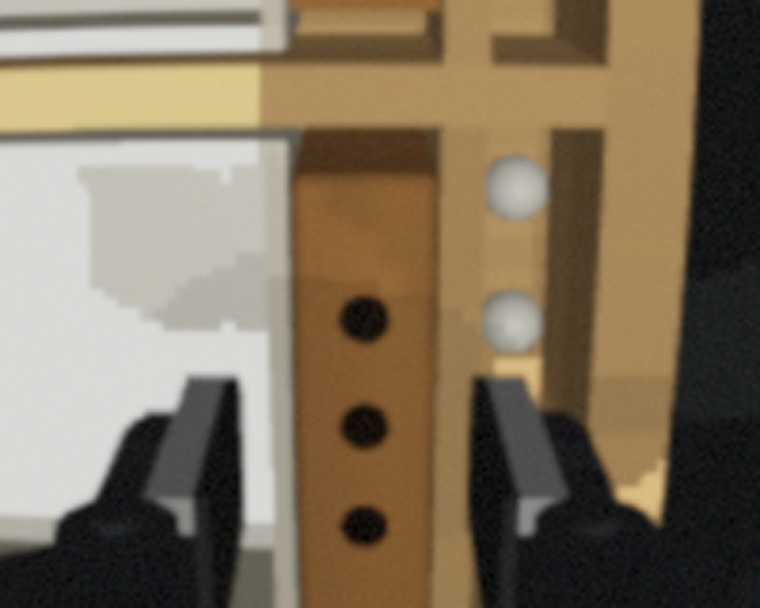

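```bash
python3 - <<'E'
from h import *
c=load("wrist12.npz")
print("strip",wdep(c,326,190).round(1),wdep(c,326,245).round(1),"slat",wdep(c,349,190).round(1),"divider",wdep(c,326,152,1).round(1),"traywall",wdep(c,302,200,0).round(1))
im=rect(c,50,480,560,20,80,8); cv2.imwrite("pics/rect12.png",im[:,:,::-1])
E
```

```text
strip [536.4  50.4  49. ] [506.1  49.8  49.1] slat [536.7  38.8  49.2] divider [555.7  50.8  49. ] traywall [530.8  62.5  48.6]
```

View pics/rect12.png

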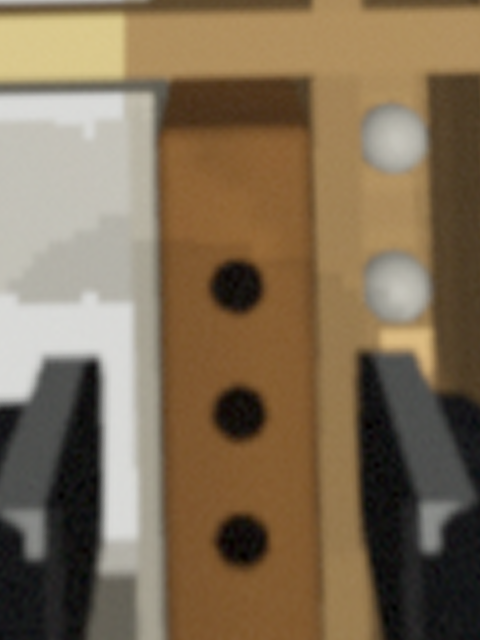

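Emit:
{"op": "move_arm", "data": {"rows": [[0, 0, 0.05, 0, 0, 0], [0, 0.05, 0.1, 0, 0, 0], [-0.005, 0.13, 0.1, 0, 0, 0], [-0.005, 0.13, 0.1, 0, 0, 0], [-0.005, 0.13, 0.1, 0, 0, 0]], "jaw": 0.3}}

```text
time: 10.87
ee_pos: [507.6, 102.9, 97.9]
tcp_rot: [-1.085, 1.57, -2.635]
wrist_force: [-0.8, -0.6, 0.6]
opening: 29.6
```

Emit:
{"op": "move_arm", "data": {"rows": [[0, 0, 0, 0, 0, 0], [0, 0, 0, 0, 0, 0], [0, 0, 0, 0, 0, 0]], "jaw": 1}}

```text
time: 11.12
ee_pos: [507.1, 102.1, 97.3]
tcp_rot: [-1.277, 1.568, -2.827]
wrist_force: [0.4, -0.4, -0.1]
opening: 0.2
```

```bash
python3 st.py 0.0195 507 97 31;  python3 - <<'E'
from h import *
c=snap("13")[0]
E
```

```text
t 11.12 tcp [507.1 102.1  97.3] yaw 0.0207 tilt [-0.0022 -0.0007] F [ 0.4 -0.4 -0.1] op 0.2
turn [ 0.0002 -0.0007 -0.0004]
shift [-0.0002 -0.0128 -0.1657]
t 11.1167 tcp [507.1 102.1  97.3] F [ 0.4 -0.4 -0.1] op 0.2
```

View pics/wrist13.png

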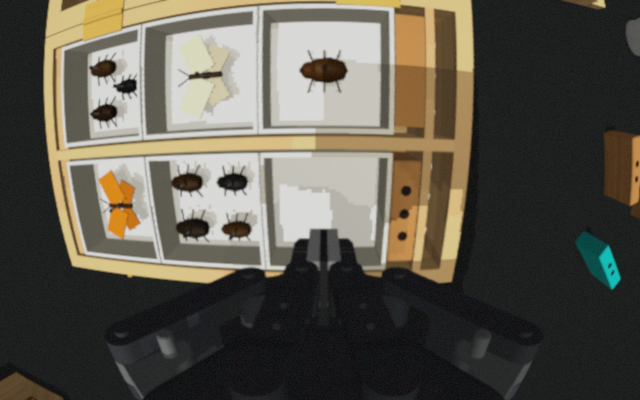

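Emit:
{"op": "move_arm", "data": {"rows": [[0, -0.01, -0.08, 0, 0, 0], [0, -0.013, -0.13, 0, 0, 0], [0, -0.013, -0.166, 0, 0, 0], [0, -0.013, -0.166, 0, 0, 0]]}}

```text
time: 11.5
ee_pos: [503.8, 96.1, 27.4]
tcp_rot: [-1.5, 1.561, -3.052]
wrist_force: [-1.1, 0.3, -1.0]
opening: -0.0
```

```bash
python3 st.py 0.0195 507 80 31
```

```text
t 11.5 tcp [503.8  96.1  27.4] yaw 0.0192 tilt [-0.0098 -0.0009] F [-1.1  0.3 -1. ] op -0.0
turn [ 0.0003 -0.0031  0.0001]
shift [ 0.0079 -0.0402  0.0089]
```

Approach the −y wall to y≈81, then creep.

Emit:
{"op": "move_arm", "data": {"rows": [[0.005, -0.01, 0.006, 0, -0.002, 0], [0.007, -0.025, 0.008, 0, -0.003, 0], [0.007, -0.036, 0.008, 0, -0.003, 0], [0.007, -0.038, 0.008, 0, -0.003, 0]]}}

```text
time: 11.83
ee_pos: [508.0, 79.8, 32.1]
tcp_rot: [1.122, 1.568, -0.431]
wrist_force: [0.5, 0.6, 0.1]
opening: -0.1
```

Emit:
{"op": "move_arm", "data": {"rows": [[0, -0.002, 0, 0, 0, 0], [0, -0.004, 0, 0, 0, 0]]}}

```text
time: 12.0
ee_pos: [509.0, 77.9, 33.1]
tcp_rot: [1.301, 1.566, -0.253]
wrist_force: [1.1, -1.1, -0.4]
opening: 0.1
```

Emit:
{"op": "move_arm", "data": {"rows": [[0, -0.0015, 0, 0, 0, 0], [0, -0.003, 0, 0, 0, 0]]}}

```text
time: 12.17
ee_pos: [509.5, 76.6, 33.6]
tcp_rot: [1.353, 1.565, -0.2]
wrist_force: [0.9, -0.4, 0.6]
opening: -0.2
```

Emit:
{"op": "move_arm", "data": {"rows": [[0, -0.0015, 0, 0, 0, 0], [0, -0.003, 0, 0, 0, 0]]}}

```text
time: 12.33
ee_pos: [509.6, 75.5, 33.7]
tcp_rot: [1.362, 1.564, -0.191]
wrist_force: [-0.3, -0.3, 0.4]
opening: 0.4
```

Emit:
{"op": "move_arm", "data": {"rows": [[0, -0.0015, 0, 0, 0, 0], [0, -0.003, 0, 0, 0, 0]]}}

```text
time: 12.5
ee_pos: [509.6, 75.1, 33.7]
tcp_rot: [1.593, 1.564, 0.04]
wrist_force: [0.6, 6.1, 0.4]
opening: -0.1
```

Emit:
{"op": "move_arm", "data": {"rows": [[0, -0.0015, 0, 0, 0, 0], [0, -0.003, 0, 0, 0, 0]]}}

```text
time: 12.67
ee_pos: [509.6, 75.0, 33.8]
tcp_rot: [1.904, 1.564, 0.351]
wrist_force: [0.8, 7.5, 0.5]
opening: -0.2
```

```bash
python3 st.py 0.0195 507 80 31; python3 - <<'E'
from h import *
c=snap("14")[0]
im=rect(c,50,480,570,10,150,5.5); cv2.imwrite("pics/rect14.png",im[:,:,::-1])
E
```

```text
t 12.67 tcp [509.6  75.   33.8] yaw 0.0171 tilt [0.0066 0.0024] F [0.8 7.5 0.5] op -0.2
turn [-0.0008  0.0021  0.0008]
shift [-0.0066  0.0125 -0.007 ]
t 12.6667 tcp [509.6  75.   33.8] F [0.8 7.5 0.5] op -0.2
```

View pics/rect14.png

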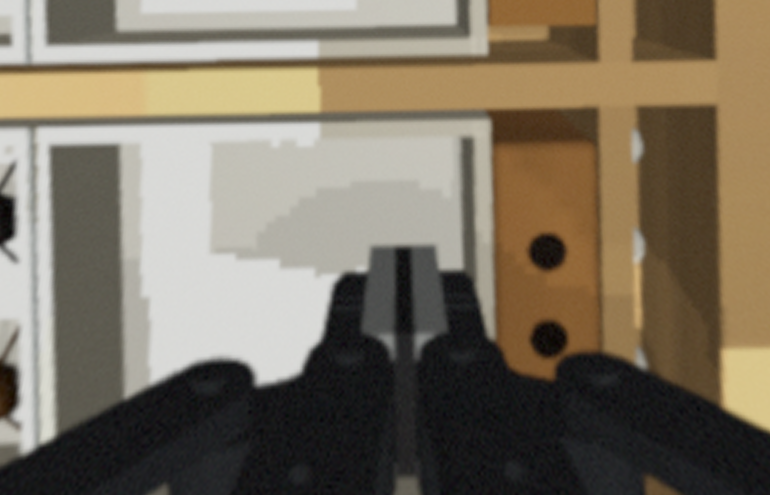

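Emit:
{"op": "move_arm", "data": {"rows": [[0, -0.002, 0, 0, 0, 0], [0, -0.004, 0, 0, 0, 0], [0, -0.004, 0, 0, 0, 0], [0, -0.004, 0, 0, 0, 0]]}}

```text
time: 13.05
ee_pos: [509.6, 75.1, 33.8]
tcp_rot: [2.227, 1.562, 0.673]
wrist_force: [1.1, 7.9, 0.5]
opening: 0.0
```

```bash
python3 st.py 0.0195 507 80 31
```

```text
t 13.05 tcp [509.6  75.1  33.8] yaw 0.0165 tilt [0.0069 0.0055] F [1.1 7.9 0.5] op 0.0
turn [-0.0017  0.0022  0.0009]
shift [-0.0066  0.0123 -0.0071]
```

Emit:
{"op": "move_arm", "data": {"rows": [[0, 0.02, 0, 0, 0, 0], [0, 0.06, 0, 0, 0, 0], [0, 0.06, 0.1, 0, 0, 0], [0, 0, 0.2, -0.001, 0.002, 0], [0.01, -0.065, 0.28, -0.0017, 0.002, 0], [0.01, -0.065, 0.28, -0.0017, 0.002, 0], [0.01, -0.065, 0.28, -0.0017, 0.002, 0], [0.01, -0.065, 0.28, -0.0017, 0.002, 0]]}}

```text
time: 13.72
ee_pos: [513.2, 48.8, 145.5]
tcp_rot: [0.153, 1.571, -1.403]
wrist_force: [-0.4, -0.4, -0.0]
opening: -0.3
```

```bash
python3 - <<'E'
from h import *
c=snap("15",("wrist","top"))[0]
im=rect(c,50,460,565,0,130,6); cv2.imwrite("pics/rect15.png",im[:,:,::-1])
im=rect(c,50,460,565,0,70,10).astype(float)
yaw=.0195;h,w=im.shape[:2];sh=cv2.warpAffine(im,np.float32([[1,-yaw,yaw*h/2],[0,1,0]]),(w,h))
for r0,r1 in((200,300),(300,420),(420,500),(500,680),(700,850)):
        p=sh[r0:r1].mean(0).mean(1); g=np.gradient(cv2.GaussianBlur(p[None],(0,0),3)[0])
        k=[i for i in range(5,w-5) if abs(g[i])==abs(g[i-5:i+6]).max() and abs(g[i])>0.5]
        print(r0,[(round(70-i/10,1),round(float(g[i]),1)) for i in k])
print("strip",wdep(c,*np.round(fproj(c,[[525,49.5,50]])[0]).astype(int)).round(1),"slat",wdep(c,*np.round(fproj(c,[[525,37.5,50]])[0]).astype(int),1).round(1))
E
```

```text
t 13.7167 tcp [513.2  48.8 145.5] F [-0.4 -0.4 -0. ] op -0.3
200 [(69.5, 25.0), (63.5, -1.0), (60.1, -4.1), (40.0, 2.3), (31.1, 1.2), (23.6, -4.1), (18.9, 3.6), (6.2, -5.3)]
300 [(62.9, -1.8), (60.0, -3.9), (52.8, -1.0), (47.6, 1.2), (41.9, -0.6), (39.9, 2.2), (23.4, -3.2), (18.9, 4.0), (6.3, -4.7)]
420 [(59.9, -4.7), (58.0, 0.6), (53.0, -0.6), (50.3, -2.3), (48.1, 1.0), (40.0, 1.9), (31.5, 1.4), (23.6, -3.9), (18.7, 3.4), (6.3, -4.7)]
500 [(60.0, -5.2), (58.0, 0.7), (51.3, -2.2), (47.8, 1.0), (40.1, 1.5), (23.6, -2.7), (19.1, 4.7), (6.2, -6.3)]
700 [(63.8, 1.1), (60.4, -4.3), (58.3, 0.6), (52.6, -2.3), (47.6, 1.7), (40.1, 1.5), (34.2, -0.7), (23.4, -2.3), (19.1, 4.9), (6.2, -6.6), (0.6, -2.6)]
strip [524.7  49.2  49. ] slat [524.8  37.4  48.9]
```

View pics/rect15.png

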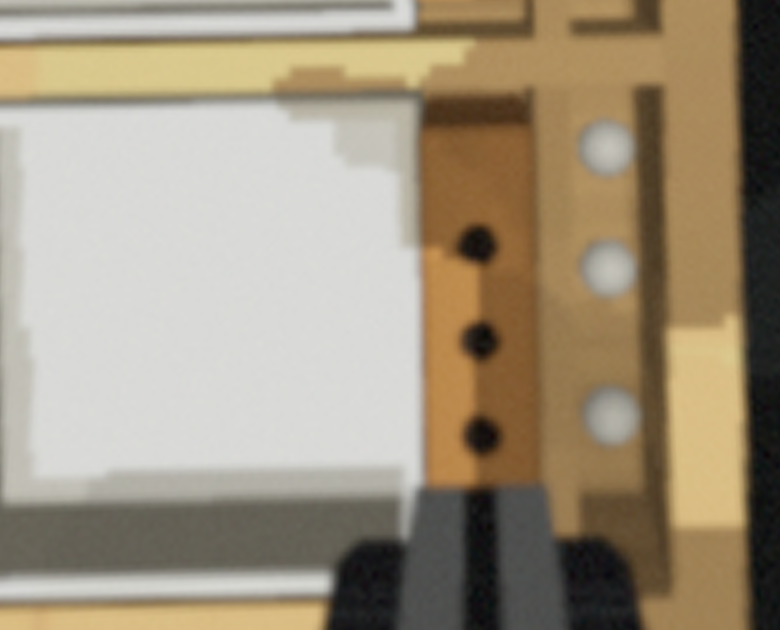

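View pics/top15.png

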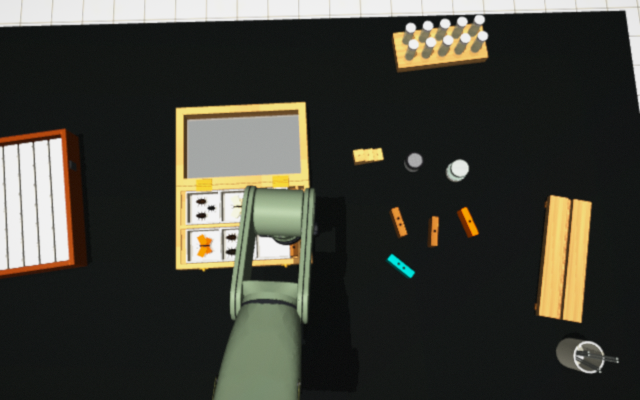

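```bash
python3 - <<'E'
from rig import r
print(r.close_job()); print(r.get_state()["time"])
E
```

```text
the job is handed in; nothing more can be done
None
the job is handed in; nothing more can be done
```

I packed the near row with the 20 mm strip (three dimples) and handed the job in at about 14 s. No verdict was reported.

- **Row home:** I pushed from inside the empty tray until the row stopped against its stop, with about 8 N on the wrist sensor. The gap it left measured about 19.9 mm in the wrist image, too close to 20 mm to decide from the picture.
- **Strip:** I tried the 20 mm strip first. It entered with almost no force, then felt 4–7.5 N of drag while still gripped. Once released, it dropped fully home under its own weight. Its top reads level with the slat (49.0 against 48.9 mm).
- **Proof of fit:** I pushed back on the empty tray's -y wall until it stalled at 7.5–7.9 N, well above the 2.5 N sliding friction, so the row bears on the strip. The tray edge shifted only about 0.1 mm from its home position, inside the 3 mm limit.
- **Everything else:** The last overhead picture shows the 16 and 18 mm strips, both look-alikes, the pinning block, the pin jar and the loupe where they started. The arm was clear of the box when I handed in.

**What disagreed:** The image put the gap 0.1 mm under the strip's 20 mm, within my error of about 0.3 mm. The clearance is therefore very small, and that the strip fits rests on it sliding in and dropping home. I did not need to try the 18 or 16 mm strips.

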